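# Take a work lantern off charge and switch it on

### The job

Take the lantern off its charger for the shift: swing the charger's latch fully open, lift the lantern out by its handle and set it down gently, upright and wholly on the rubber mat beside the charger, and let go of it. Once it stands there, slide the switch in the slot on its top fully on, towards the small round lens. Leave the charger's dust cover closed, the lantern standing on the mat with its switch on, keep the lantern upright throughout and do not disturb the other things on the bench.

Things in the scene. Friction and masses are not known exactly. Their poses are not given: they have to be found in the camera images.
- charger: Grey bench charging station, fixed to the bench: flat base 235 x 240 x 30 mm (its x from -110 to +126 mm, its y from -135 to +105 mm). Origin on the bench under the centre of the round seat; z up, +x to the dust cover's hinge (away from the robot), -y to the latch.
- seat (a point): Centre of the charger's round seat, on the base's top, 30 mm above the bench. Around it a black rim ring of 85 mm inner and 90 mm outer radius, 10 mm high; the lantern stands on the seat with 3 mm play in the ring and lifts straight up once the latch is open.
- latch (a joint): Angle of the swivel latch, rad: 0 closed (nose over the lantern's foot flange, which cannot lift), 1.5 fully open (stop). Vertical pivot; it grows counter-clockwise seen from above, so the knob swings from the charger's -y side towards the charger's +x. Stays where it is left; about 1 N at the knob moves it.
- latch_knob (a point): Centre of the top of the latch's upright round black knob, 18 mm in diameter and 40 mm tall, standing on the latch's steel bar (18 mm wide, 8 mm thick, top 55 mm above the bench). Knob top 95 mm above the bench, 55 mm from the pivot.
- latch_pivot (a point): The latch's pivot axis, at the top of its bar, 55 mm above the bench; fixed in the charger at x -20, y -120 mm.
- cover (a joint): Angle of the round grey ribbed dust cover, rad: 0 closed (lying level on the rim), 1.75 wide open against its stop (leaning a little back, away from the seat). Stiffish hinge: it stays up near vertical and, once tipped forward to below about 1.3, falls shut slowly by its own weight. A light push (under 1 N) at its free edge moves it.
- cover_hinge (a point): Middle of the cover's horizontal hinge axis, which lies along the charger's y at x +108 mm, 48 mm above the bench.
- cover_edge (a point): Middle of the cover's free edge, 200 mm from the hinge. The cover is a disc of 184 mm diameter, 6 mm thick (hinge axis in its mid-plane), its centre 100 mm from the hinge.
- lantern: Portable black work lantern, 0.6 to 0.9 kg, 180 mm tall: foot flange 164 mm in diameter and 14 mm thick; round body, 140 tapering to 132 mm in diameter, up to a flat deck 113 mm above the origin. Origin at the centre of its underside, z up. Above the deck stand the carrying handle (y = +22 mm) and the framed switch slot (y = -34 mm), both along its x. Within 0.5 rad of the charger's yaw at first.
- handle (a point): Centre of the handle's level bar, 170 mm above the lantern's origin at x 0, y +22 mm. The bar runs along the lantern's x, is 22 mm wide (y) and 20 mm high, 76 mm long between its two legs, with 47 mm free below it.
- switch (a joint): Slide switch of the lantern, m: 0 off, 0.012 on (stop). It slides along the lantern's +x, towards the small lens, and stays where it is left; about 1 to 2 N moves it.
- switch_cap (a point): Centre of the top of the black slide switch's ribbed cap: 12 mm long (lantern x), 28 mm wide, 6 mm high, nearly flush with the slot's frame.
- slot (a point): Centre of the floor of the recessed switch slot, framed in white: lantern x 0, y -34 mm, 113 mm above its origin. Inside 64 mm long (lantern x), 30 mm wide, 7 mm deep. With the switch off, 39 mm of slot lie free behind the cap, away from the lens. The small round lens is on the deck just beyond the slot's +x (ON) end, at x +46 mm.
- mat: Black rubber bench mat, 250 x 250 x 4 mm, fixed to the bench. Origin at the centre of its underside; axes along its edges.
- radio: Bystander: black hand radio lying on its back, 125 x 58 x 34 mm with a 75 mm aerial on its +x end. Origin at the centre of its underside.
- coupling: Bystander: steel pipe coupling standing on end, 54 mm in diameter, 60 mm tall. Origin at the centre of its underside.
- wrench: Bystander: open-ended steel wrench lying flat, 190 mm long along its x. Origin under its middle.
- wedge: Bystander: stepped wooden packing block, 120 x 50 x 54 mm. Origin at the centre of its underside.
- tape: Bystander: grey tape measure, 70 x 40 x 68 mm. Origin at the centre of its underside.
- spray: Bystander: white-capped spray can standing, 54 mm in diameter, 160 mm tall. Origin at the centre of its underside.
- torch: Bystander: dark pocket torch lying along its x, 150 mm long, 42 mm in diameter. Origin on the bench under it.
Things that resemble listed ones, but are neither listed nor needed, are in the scene too. What is shaped like the lantern but orange or purple is not meant.

How it is judged:
By the outcome, as a careful person would: the job done as asked, in the order asked, and still so for the second after the job is handed in, with the robot touching nothing.
It also fails if it takes over 72 s, if anything falls off the work surface, if the arm or the gripper's body presses on something with over 40 N, if the wrist force passes 120 N, or if a joint passes its speed limit or range.

### The arm

A 6-joint arm with a two-finger parallel gripper is mounted at the origin on the work surface. World frame = base frame: x ahead of the robot, y to its left, z up, the work surface at z = 0. Lengths are in mm, angles in rad, forces in N, time in s.
With the tool pointing down it reaches from about 300 to 775 mm from the base axis. Payload 14.6 kg.
Tool frame: the origin (TCP) lies between the finger pads; the fingertips stand 22 mm ahead of it and the grasp point (between the pads) lies 3 mm ahead of it (manip.tcp_to_tips is the distance from the TCP to the fingertips, in mm); y points along the fingers, z is the direction in which the jaws open and shut, and the axes are right-handed (so a half turn about y gives the same grasp; the last joint's range is limited). The gripper opens to 94 mm and grips with 3 to 60 N. Pads are 16 mm wide; open, the fingers measure 119 mm over their backs; the gripper's body (75 mm by 177 mm) begins 78 mm behind the grasp point.
Start: joints at [1.151, 0.3, 1.521, -0, 1.321, -0.067], TCP at [190.037, 516.116, 227.446] pointing down, gripper open.
Joint ranges: [-3.03, 3.03], [-0.79, 2.21], [0.23, 2.52], [-1.04, 4.18], [0, 3.07], [-2.55, 2.55]. Speed limits (rad/s): [2.22, 2.22, 2.57, 3.14, 3.14, 3.14].

### API

Orientations are given as [roll, pitch, yaw] about the fixed x, y, z axes, in that order (R = Rz(yaw) Ry(pitch) Rx(roll)).
In Python, from cell import manip gives the robot as it stands.
- The arm moves only by the shell command python3 -m jog 'ROWS' [OPENING] [FORCE]. ROWS is JSON, one flat list of numbers, 6 for each row, row after row: the shift along the tool's x, y, z in mm, then the turn, a rotation vector about the tool's x, y, z in degrees. A call has 1 to 10 rows; each row is the pose to reach, as a shift and turn from the pose commanded when the call began, along the tool's axes at that moment; what a row does not reach only later rows make up. A row lasts 1/12 s, in which the tool goes at most 41.7 mm and 7.16 degrees, less where a joint would pass 70% of its speed; a pose out of reach is approached as far as the arm can. A call with a gripper value outside its range is refused whole. OPENING is the finger opening in mm, from 0 to 94, set as the call begins (- or left out, the last holds). The fingers move at their own pace and stop on an object; FORCE is the grip in N (left out, the last holds). Time passes only in rows, so rows that repeat a pose let the fingers close. It gives the time, the measured TCP pose, the force and the opening at its end, in the units of the state.
- manip.read_state(): the state, without advancing time (a new reading comes with each control period).
- manip.camera(name): name is "scene" or "top" or "wrist"; returns a dict with "img" (384x512x3 uint8, red, green, blue), "intrinsics" (3x3 intrinsics, pixels), "origin" and "orientation" of the camera in the world. Camera axes: x right, y down, z forward; pixel columns grow to the right and rows downward; lengths in mm; the calibration is good to about 2 mm. A picture is of the moment at which its call begins. There is no depth.
- manip.sign_off(): hands the job in, once; it reports no verdict.
Trained networks look in a picture, given as the dict that the camera call returned (one of the last four; its "shot" number tells which), for a name from the list of things; names that differ only in an ending like _2 or _b are one class to them, and where a whole thing is asked for, a point or a joint stands for the part that bears it (a point fixed in the world has none). Each returns a list of dicts, best first, with "score" (0 to 1); they miss things now and then, are a little off and sometimes report something else, mostly with a low value. They report only what shows in the picture. A call takes as long as a camera call. They do not tell look-alikes from the thing itself.
- manip.masks_of(thing, picture): "pixels" (384x512 bool, what is visible of it) and "xy" ([column, row] in pixels, amid what is visible of it).
- manip.tip_of(thing, picture): "xy" ([column, row] in pixels: a listed point, or the origin of a listed thing).
The state is a dict: "clock": time; "joints": joint angles; "qd": joint speeds; "effort": joint torques, N m; "eef_pos": TCP position; "eef_rot": TCP orientation; "wrist_force": force on the tool from outside, world axes, zero at the start; "moment": the same for the moment, N m; "finger_gap": finger opening in mm.
Only numpy, scipy, OpenCV 4.12 (cv2) and the standard library are available. Lean on these libraries where they do the work, as an engineer would, in place of code of your own. Each camera call takes 0.05 s, during which the arm holds its last target.

## Working session

There is one attempt and no reset: what is moved stays moved. The work goes in short steps, Python scripts to look and compute and a shell command to move; the robot and the scene stay as the last step left them, time stands still between calls to the robot, and variables do not carry over. Pictures are saved under pics/ and viewed, and the job is handed in when it is done.

```bash
ls; mkdir -p pics
cat > h.py <<'E'
import numpy as np, cv2
from scipy.spatial.transform import Rotation as R
from cell import manip
def save(p,name,crop=None,scale=None):
    im=cv2.cvtColor(p["img"],cv2.COLOR_RGB2BGR)
    if crop: 
        a,b,c,d=crop; im=im[b:d,a:c]
    if scale: im=cv2.resize(im,None,fx=scale,fy=scale,interpolation=cv2.INTER_CUBIC)
    cv2.imwrite("pics/"+name,im)
E
python3 - <<'E'
from h import *
s=manip.read_state(); print({k:np.round(v,3).tolist() for k,v in s.items()})
for n in ["scene","top","wrist"]:
    p=manip.camera(n); save(p,n+"0.png",scale=1.5)
    print(n,p.keys(),np.round(p["origin"],1),np.round(p["orientation"],3),p["intrinsics"])
E
```

```text
pics
{'clock': 0.0, 'joints': [1.151, 0.3, 1.522, -0.0, 1.321, -0.067], 'qd': [0.001, -0.0, 0.001, -0.0, -0.0, -0.001], 'effort': [-0.001, -53.181, -35.273, 0.071, 0.025, -0.0], 'eef_pos': [189.931, 515.905, 226.878], 'eef_rot': [-1.572, 0.0, -0.353], 'wrist_force': [-0.265, -0.043, -0.263], 'moment': [0.033, -0.004, -0.032], 'finger_gap': 94.015}
scene dict_keys(['img', 'intrinsics', 'origin', 'orientation', 'shot']) [1112.8 -744.6  791.8] [-2.163  0.013  0.672] [[353.84125581   0.         254.98753311]
 [  0.         353.84125581 196.65453951]
 [  0.           0.           1.        ]]
top dict_keys(['img', 'intrinsics', 'origin', 'orientation', 'shot']) [ 328.6   28.6 1222.9] [-2.989e+00  1.000e-03 -1.551e+00] [[369.6583101    0.         260.24726707]
 [  0.         369.6583101  187.35352134]
 [  0.           0.           1.        ]]
wrist dict_keys(['img', 'intrinsics', 'origin', 'orientation', 'shot']) [117.1 542.8 384.1] [2.874e+00 1.000e-03 1.216e+00] [[340.76688326   0.         253.7462022 ]
 [  0.         340.76688326 194.62899289]
 [  0.           0.           1.        ]]
```

View pics/scene0.png

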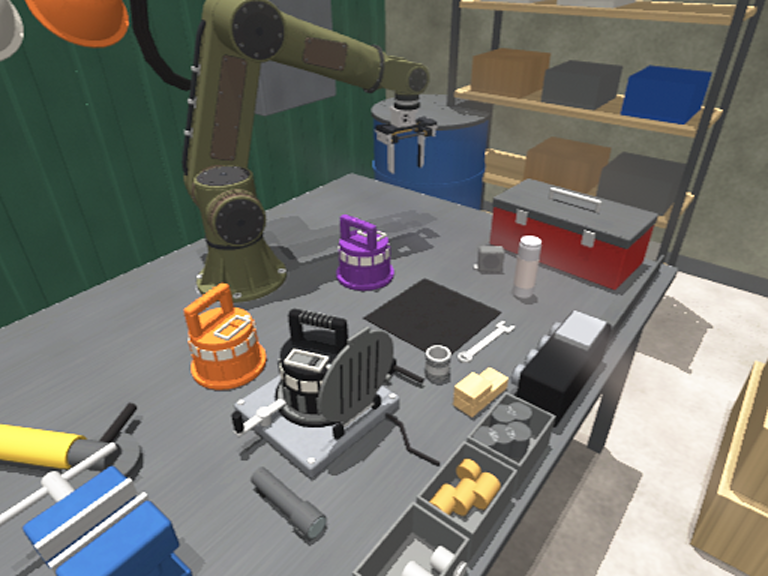

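View pics/top0.png

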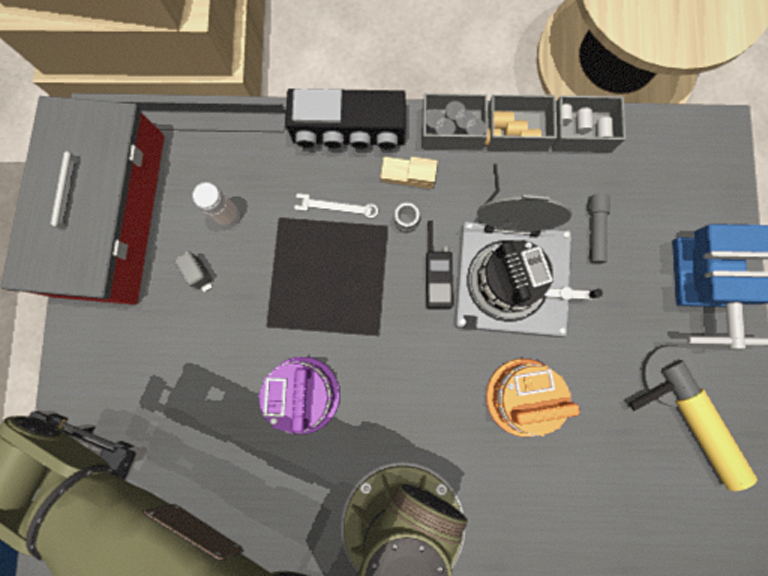

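View pics/wrist0.png

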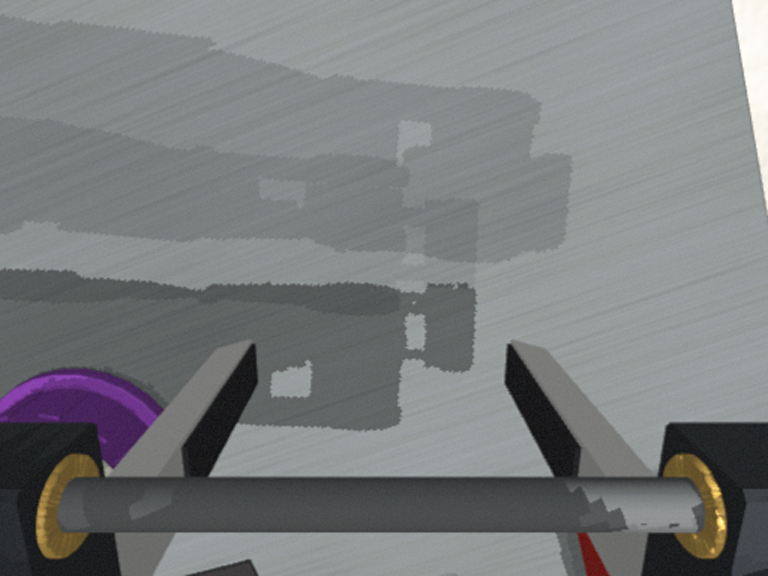

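```bash
cat >> h.py <<'E'
def ray(p,xy):
    K=p["intrinsics"]; d=np.linalg.solve(K,[xy[0],xy[1],1.0])
    M=R.from_euler("xyz",p["orientation"]).as_matrix()
    d=M@d; return np.array(p["origin"]),d/np.linalg.norm(d)
def tri(obs):
    A=np.zeros((3,3));b=np.zeros(3)
    for p,xy in obs:
        o,d=ray(p,xy);P=np.eye(3)-np.outer(d,d);A+=P;b+=P@o
    X=np.linalg.solve(A,b)
    res=[np.linalg.norm((np.eye(3)-np.outer(d,d))@(X-o)) for o,d in (ray(p,xy) for p,xy in obs)]
    return X,max(res)
def atz(p,xy,z):
    o,d=ray(p,xy); return o+d*(z-o[2])/d[2]
def proj(p,X):
    M=R.from_euler("xyz",p["orientation"]).as_matrix()
    c=M.T@(np.array(X)-p["origin"]); u=p["intrinsics"]@c; return u[:2]/u[2]
E
python3 - <<'E'
from h import *
ps=manip.camera("scene"); pt=manip.camera("top")
for n in ["charger","seat","latch_knob","latch_pivot","cover_hinge","cover_edge","lantern","handle","switch_cap","slot","mat","radio","coupling","wrench","wedge","tape","spray","torch"]:
    a=manip.tip_of(n,ps); b=manip.tip_of(n,pt)
    f=lambda L:[(np.round(x["xy"]).astype(int).tolist(),round(x["score"],2)) for x in L[:4]]
    print(n,f(a),f(b))
    # best pairs
    c=[]
    for i in a[:4]:
        for j in b[:4]:
            X,r=tri([(ps,i["xy"]),(pt,j["xy"])])
            if r<12:c.append((np.round(X).astype(int).tolist(),round(float(r),1)))
    print("   ",c)
E
```

```text
charger [([212, 268], 0.56)] []
    []
seat [([238, 273], 0.66), ([210, 241], 0.16)] []
    []
latch_knob [([241, 221], 0.72), ([212, 262], 0.7), ([160, 275], 0.53)] [([398, 193], 0.74)]
    [([493, -389, 97], 1.5)]
latch_pivot [([176, 277], 0.79)] [([379, 191], 0.75)]
    [([503, -344, 60], 0.9)]
cover_hinge [([239, 274], 0.87), ([204, 241], 0.48), ([349, 194], 0.22)] [([344, 152], 0.64)]
    [([630, -232, 58], 4.8)]
cover_edge [([242, 222], 0.67)] [([356, 130], 0.55)]
    [([644, -225, 246], 3.3)]
lantern [([155, 243], 0.89), ([243, 183], 0.8), ([215, 262], 0.55)] [([336, 187], 0.85), ([350, 260], 0.8), ([201, 263], 0.8), ([340, 180], 0.19)]
    [([285, -258, 7], 1.3), ([265, 222, 0], 0.5), ([519, -213, 22], 0.9), ([538, -226, 44], 2.0)]
handle [([235, 145], 0.96), ([138, 203], 0.91), ([211, 212], 0.87)] [([342, 179], 0.7), ([199, 264], 0.67), ([366, 274], 0.61)]
    [([267, 193, 190], 6.3), ([252, -267, 160], 1.4), ([512, -196, 200], 2.3)]
switch_cap [([211, 242], 0.5), ([156, 212], 0.46)] [([184, 270], 0.55), ([351, 255], 0.42), ([361, 172], 0.39)]
    [([550, -256, 153], 8.0), (
[... 303 characters left out ...]
0, 213], 0.97)] [([216, 184], 0.75), ([342, 153], 0.56)]
    [([530, 186, -21], 2.9)]
radio [([246, 245], 0.69)] [([293, 186], 0.91)]
    [([524, -73, -3], 1.4)]
coupling [([174, 275], 0.64), ([293, 251], 0.53), ([287, 212], 0.51), ([240, 221], 0.36)] [([270, 146], 0.5)]
    [([661, 4, -9], 1.2), ([626, 8, 131], 3.9)]
wrench [] [([225, 137], 0.75)]
    []
wedge [([320, 262], 0.65)] [([274, 116], 0.69)]
    [([763, -5, 9], 3.0)]
tape [([328, 180], 0.79), ([158, 275], 0.57)] [([131, 181], 0.74)]
    [([534, 475, -11], 2.6)]
spray [([350, 189], 0.71)] [([156, 143], 0.89)]
    [([661, 390, 33], 9.9)]
torch [([192, 341], 0.86), ([327, 177], 0.51)] [([398, 152], 0.66)]
    [([648, -432, -1], 0.6)]
```

Run:
```python
from h import *
p=manip.camera("top"); save(p,"topc.png",(230,95,430,290),4)
p=manip.camera("scene"); save(p,"scenec.png",(140,180,300,330),4)
```

```text
(no output)
```

View pics/topc.png

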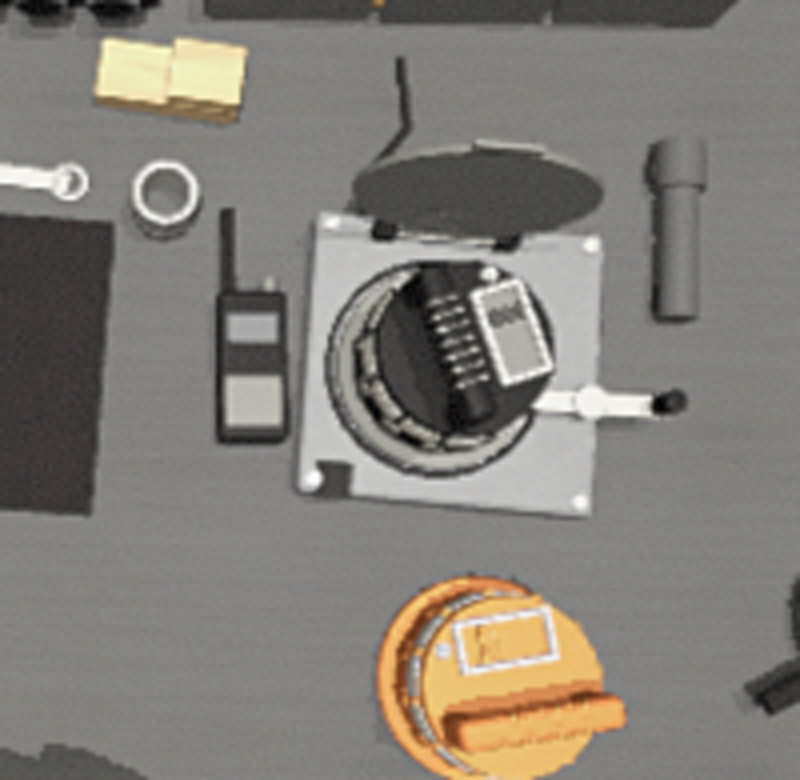

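View pics/scenec.png

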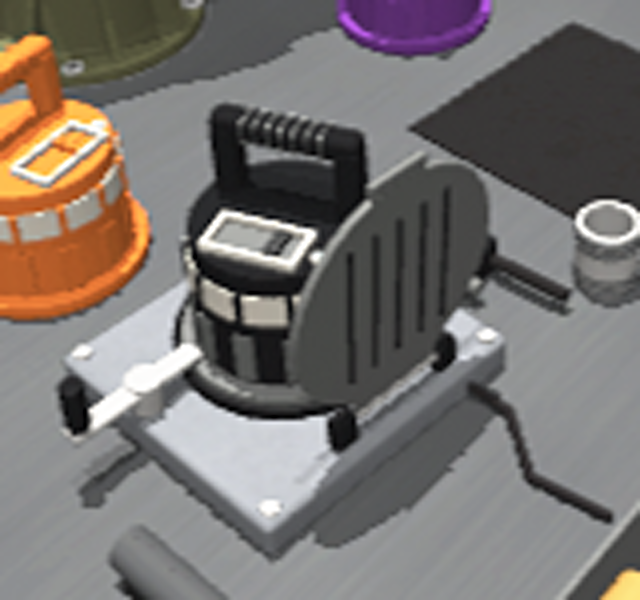

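Run:
```python
from h import *
pt=manip.camera("top")
def fit(px,loc,z):
    W=np.array([atz(pt,q,z)[:2] for q in px]);L=np.array(loc,float)
    wc=W.mean(0);lc=L.mean(0)
    H=(L-lc).T@(W-wc);th=np.arctan2(H[0,1]-H[1,0],H[0,0]+H[1,1])
    Rm=np.array([[np.cos(th),-np.sin(th)],[np.sin(th),np.cos(th)]])
    t=wc-Rm@lc; print("t",t.round(1),"yaw",round(th,3),"res",(W-(L@Rm.T+t)).round(1).tolist()); return t,th,Rm
c=lambda u,v:(u/4+230,v/4+95)
t,th,Rm=fit([c(318,212),c(603,235),c(592,517),c(297,490)],[(126,105),(126,-135),(-110,-135),(-110,105)],30)
print("pivot",t+Rm@[-20,-120],"knob closed",t+Rm@[-20,-175],"hinge",t+Rm@[108,0], "knob open",t+Rm@(np.array([-20,-120])+55*np.array([np.sin(1.5),-np.cos(1.5)])))
fit([(278/1.5,219/1.5),(387/1.5,226/1.5),(379/1.5,334/1.5),(268/1.5,326/1.5)],[(125,125),(125,-125),(-125,-125),(-125,125)],4)
# slot frame outer corners in crop, z = 30+120
for q in [(471,293),(519,280),(553,372),(502,388)]: print(atz(pt,c(*q),150)[:2].round(1))
print("lens",atz(pt,c(490,272),146).round(1))
for q in [(435,280),(468,415)]: print("handle",atz(pt,c(*q),208).round(1))
```

```text
t [ 516.6 -221. ] yaw -0.069 res [[-2.6, -1.9], [-1.0, 1.8], [1.6, 1.3], [2.0, -1.2]]
pivot [ 488.31825512 -339.34062334] knob closed [ 484.52316665 -394.20953351] hinge [ 624.29336636 -228.4588434 ] knob open [ 542.781264   -347.00747823]
t [525.5 173.2] yaw -0.048 res [[-3.6, -1.0], [-3.2, 1.7], [3.0, 2.3], [3.8, -3.1]]
[ 555.5 -224.3]
[ 566. -260.]
[ 497.5 -283.5]
[ 484.9 -245.9]
lens [ 572.5 -239.7  146. ]
handle [ 552.  -185.6  208. ]
handle [ 457.1 -207.2  208. ]
```

```bash
cat >> h.py <<'E'
def rel(pos,jaw):
    s=manip.read_state(); M=R.from_euler("xyz",s["eef_rot"])
    t=np.array([[np.sin(jaw),0,np.cos(jaw)],[-np.cos(jaw),0,np.sin(jaw)],[0,-1,0]])  # cols x,y,z
    T=R.from_matrix(t)
    sh=M.inv().apply(np.array(pos,float)-s["eef_pos"]); rv=(M.inv()*T).as_rotvec(degrees=True)
    print("at",np.round(s["eef_pos"],1),"clk",round(s["clock"],2),"F",np.round(s["wrist_force"],1),"gap",round(s["finger_gap"],1),"j",np.round(s["joints"],2))
    print("shift",sh.round(1),"turn",rv.round(1),"n rows",round(max(np.linalg.norm(sh)/41.7,np.linalg.norm(rv)/7.16),1))
E
sed -n 1,200p h.py | grep -n "cols x"
python3 - <<'E'
from h import *
rel([470,60,400],0.6)
rel([490,-330,360],-0.069)
E
```

```text
28:    t=np.array([[np.sin(jaw),0,np.cos(jaw)],[-np.cos(jaw),0,np.sin(jaw)],[0,-1,0]])  # cols x,y,z
at [190.1 516.1 227.4] clk 2.2 F [-0.6  0.1  1. ] gap 94.1 j [ 1.15  0.3   1.52  0.    1.32 -0.07]
shift [ 420.3 -172.6 -331.3] turn [ 0.  35.4 -0. ] n rows 13.5
at [190.1 516.1 227.4] clk 2.2 F [-0.6  0.1  1. ] gap 94.1 j [ 1.15  0.3   1.52  0.    1.32 -0.07]
shift [ 573.9 -132.5 -690.4] turn [ 0.  73.7  0. ] n rows 21.8
```

```bash
python3 -m jog '[420,-172,-331,0,35,0, 420,-172,-331,0,35,0, 420,-172,-331,0,35,0, 420,-172,-331,0,35,0, 420,-172,-331,0,35,0, 420,-172,-331,0,35,0, 420,-172,-331,0,35,0, 420,-172,-331,0,35,0, 420,-172,-331,0,35,0, 420,-172,-331,0,35,0]'
python3 - <<'E'
from h import *
rel([490,-330,360],-0.069)
E
```

```text
clock: 3.03
eef_pos: [398.0, 176.2, 356.0]
eef_rot: [-1.57, -0.0, -0.964]
wrist_force: [1.2, 1.5, 0.1]
finger_gap: 93.8
at [398.  176.2 356. ] clk 3.03 F [1.2 1.5 0.1] gap 93.8 j [ 0.33 -0.03  1.6   0.    1.57 -0.27]
shift [ 468.2   -4.1 -213.3] turn [-0.  38.7 -0. ] n rows 12.3
```

```bash
python3 -m jog '[468,-4,-213,0,39,0, 468,-4,-213,0,39,0, 468,-4,-213,0,39,0, 468,-4,-213,0,39,0, 468,-4,-213,0,39,0, 468,-4,-213,0,39,0, 468,-4,-213,0,39,0, 468,-4,-213,0,39,0, 468,-4,-213,0,39,0, 468,-4,-213,0,39,0]'
python3 - <<'E'
from h import *
rel([490,-330,360],-0.069)
E
```

```text
clock: 3.87
eef_pos: [472.0, -234.1, 358.4]
eef_rot: [-1.57, -0.0, -1.645]
wrist_force: [-0.1, 0.8, -0.6]
finger_gap: 93.9
at [ 472.  -234.1  358.4] clk 3.87 F [-0.1  0.8 -0.6] gap 93.9 j [-0.53  0.18  1.37  0.    1.59 -0.46]
shift [94.3 -1.6 25.1] turn [-0.  -0.3  0. ] n rows 2.3
```

Take a picture here, then another further along, and work out both.

```bash
cat >> h.py <<'E'
import pickle
def keep(p,name): pickle.dump(p,open(name,"wb"))
def load(name): return pickle.load(open(name,"rb"))
E
python3 - <<'E'
from h import *
p=manip.camera("wrist"); save(p,"w1.png",scale=1.5); keep(p,"w1.pkl")
E
python3 -m jog '[94,-2,25,0,0,0,94,-2,25,0,0,0,94,-2,25,0,0,0,94,-2,25,0,0,0]'
python3 - <<'E'
from h import *
p=manip.camera("wrist"); save(p,"w2.png",scale=1.5); keep(p,"w2.pkl")
for n in ["latch_knob","latch_pivot","handle","slot","switch_cap","lantern","cover_hinge","cover_edge","seat","charger","torch"]:
    L=manip.tip_of(n,p); print(n,[(np.round(x["xy"],1).tolist(),round(x["score"],2)) for x in L[:3]])
E
```

```text
clock: 4.25
eef_pos: [490.0, -330.3, 358.9]
eef_rot: [-1.572, 0.001, -1.647]
wrist_force: [0.6, 0.2, -0.2]
finger_gap: 94.2
latch_knob [([255.4, 213.6], 0.88)]
latch_pivot [([254.9, 165.4], 0.62)]
handle [([268.4, 33.0], 0.93), ([9.5, 130.4], 0.89)]
slot [([289.1, 99.5], 0.61), ([90.2, 113.1], 0.59)]
switch_cap [([81.5, 100.9], 0.71), ([298.4, 88.9], 0.52)]
lantern [([268.8, 73.2], 0.78), ([101.9, 117.4], 0.67), ([254.9, 166.2], 0.29)]
cover_hinge [([356.0, 72.6], 0.89)]
cover_edge [([447.8, 50.8], 0.74)]
seat [([288.6, 99.8], 0.27)]
charger [([299.4, 88.6], 0.6)]
torch [([358.8, 206.9], 0.6)]
```

View pics/w1.png

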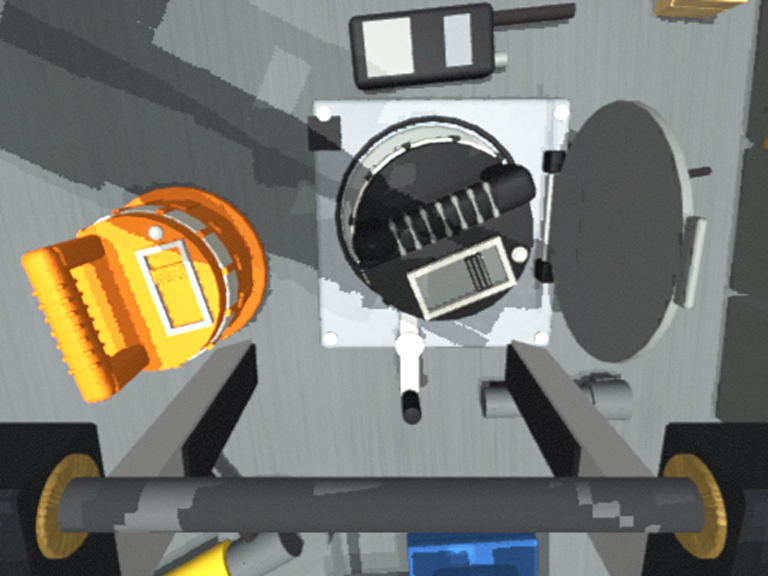

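View pics/w2.png

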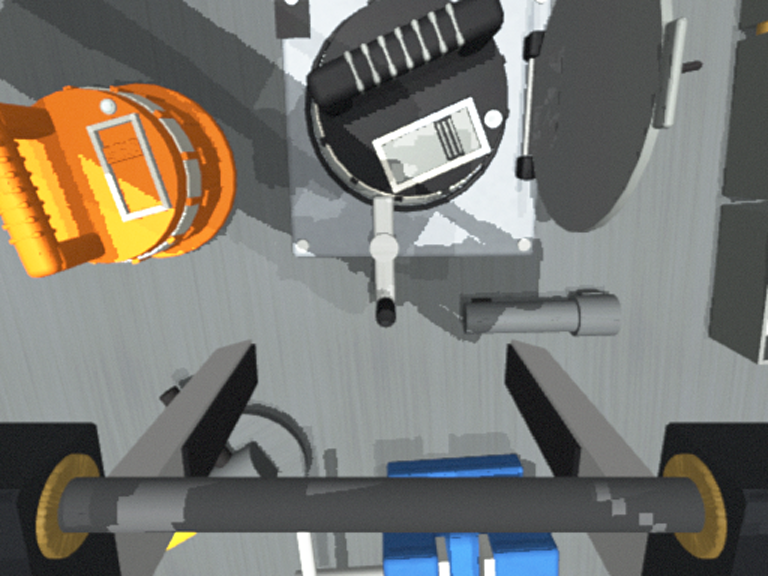

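Run:
```python
from h import *
a=load("w1.pkl"); b=load("w2.pkl"); t=manip.camera("top")
print(a["origin"],b["origin"])
def T(n,u,v): 
    X,r=tri([(a,np.array(u)/1.5),(b,np.array(v)/1.5)]); print(n,X.round(1),round(r,2), "top px err",(proj(t,X)).round(1)); return X
T("knob",(412,413),(387,317)); pv=T("pivot",(409,345),(384,246)); T("lens",(519,254),(493,119))
S=[T("slot",u,v) for u,v in [((408,277),(373,147)),((502,236),(474,98)),((517,277),(491,146)),((429,320),(396,193))]]
print(np.mean(S,0)); d=S[1]-S[0]+S[2]-S[3]; print("yaw",np.arctan2(d[1],d[0]))
d=np.array([atz(a,np.array(q)/1.5,30)[:2] for q in [(314,99),(569,99),(549,346),(322,347)]]); print(d.round(1))
L=np.array([(-110,105),(126,105),(126,-135),(-110,-135)],float)
wc=d.mean(0);lc=L.mean(0);H=(L-lc).T@(d-wc);th=np.arctan2(H[0,1]-H[1,0],H[0,0]+H[1,1]);Rm=np.array([[np.cos(th),-np.sin(th)],[np.sin(th),np.cos(th)]])
tt=wc-Rm@lc;print("charger",tt,th,(d-(L@Rm.T+tt)).round(1).tolist())
P=tt+Rm@[-20,-120]
for an in [0,0.5,1.0,1.5]: print("pivot",P.round(1),"knob",an,(P+Rm@(55*np.array([np.sin(an),-np.cos(an)]))).round(1))
for f in (a,b):
  for n in ["latch_knob","handle","cover_edge"]:
    try: print(n,[(np.round(x["xy"],1).tolist(),round(x["score"],2)) for x in manip.tip_of(n,f)[:3]])
    except Exception as e: print(e)
```

```text
[ 477.04495568 -157.02844221  515.53084509] [ 495.58876249 -253.38952984  516.07248855]
knob [ 488.8 -395.    83.3] 0.38 top px err [398.1 194.7]
pivot [ 490.7 -334.6   63.4] 0.44 top px err [376.6 194.5]
lens [ 573.6 -237.5  144. ] 0.21 top px err [351.6 162.8]
slot [ 490.1 -249.4  141.9] 0.5 top px err [356.  190.7]
slot [ 560.8 -222.9  145.2] 0.09 top px err [346.9 166.8]
slot [ 572.2 -255.3  142.5] 0.08 top px err [357.5 163.4]
slot [ 503.7 -281.9  149.7] 0.35 top px err [367.6 185.9]
[ 531.71071053 -252.37370345  144.83276587]
yaw 0.3639063711390281
[[ 421.  -107.4]
 [ 648.  -124.6]
 [ 632.8 -359.6]
 [ 403.1 -343.3]]
charger [ 519.32252961 -218.20043818] -0.07160861688902585 [[3.9, -1.8], [-4.6, -2.1], [-2.5, 2.3], [3.2, 1.7]]
pivot [ 490.8 -336.5] knob 0 [ 486.9 -391.3]
pivot [ 490.8 -336.5] knob 0.5 [ 513.6 -386.5]
pivot [ 490.8 -336.5] knob 1.0 [ 534.8 -369.4]
pivot [ 490.8 -336.5] knob 1.5 [ 545.2 -344.3]
latch_knob [([274.1, 273.3], 0.73)]
handle [([297.5, 146.5], 0.79), ([49.3, 218.3], 0.66)]
cover_edge [([459.6, 178.7], 0.79)]
latch_knob [([255.4, 213.6], 0.88)]
handle [([268.4, 33.0], 0.93), ([9.5, 130.4], 0.89)]
cover_edge [([447.8, 50.8], 0.74)]
```

Run:
```python
from h import *
rel([488,-393,150],-0.07); rel([488,-393,90],-0.07)
```

```text
at [ 490.2 -327.5  360.3] clk 5.2 F [ 0.4 -0.5 -0.3] gap 93.9 j [-0.65  0.33  1.17 -0.    1.63 -0.58]
shift [ 65.5 210.3   2.7] turn [ 0.  -0.2  0. ] n rows 5.3
at [ 490.2 -327.5  360.3] clk 5.2 F [ 0.4 -0.5 -0.3] gap 93.9 j [-0.65  0.33  1.17 -0.    1.63 -0.58]
shift [ 65.5 270.3   2.7] turn [ 0.  -0.2  0. ] n rows 6.7
```

```bash
python3 -m jog '[65,100,3,0,0,0,65,100,3,0,0,0,65,100,3,0,0,0,65,180,3,0,0,0,65,210,3,0,0,0,65,210,3,0,0,0,65,210,3,0,0,0]' 40
python3 - <<'E'
from h import *
for i in range(3): rel([488,-393,90],-0.07)
p=manip.camera("wrist"); save(p,"w3.png",scale=1.5); keep(p,"w3.pkl")
E
```

```text
clock: 5.78
eef_pos: [486.5, -391.0, 144.0]
eef_rot: [-1.578, 0.006, -1.645]
wrist_force: [0.8, 0.7, -0.8]
finger_gap: 50.7
at [ 486.5 -391.   144. ] clk 5.78 F [ 0.8  0.7 -0.8] gap 50.7 j [-0.74  0.54  1.38 -0.    1.23 -0.66]
shift [ 2.2 54.   2.1] turn [ 0.4 -0.2 -0.3] n rows 1.3
at [ 486.5 -391.   144. ] clk 5.78 F [ 0.8  0.7 -0.8] gap 50.7 j [-0.74  0.54  1.38 -0.    1.23 -0.66]
shift [ 2.2 54.   2.1] turn [ 0.4 -0.2 -0.3] n rows 1.3
at [ 486.5 -391.   144. ] clk 5.78 F [ 0.8  0.7 -0.8] gap 50.7 j [-0.74  0.54  1.38 -0.    1.23 -0.66]
shift [ 2.2 54.   2.1] turn [ 0.4 -0.2 -0.3] n rows 1.3
```

View pics/w3.png

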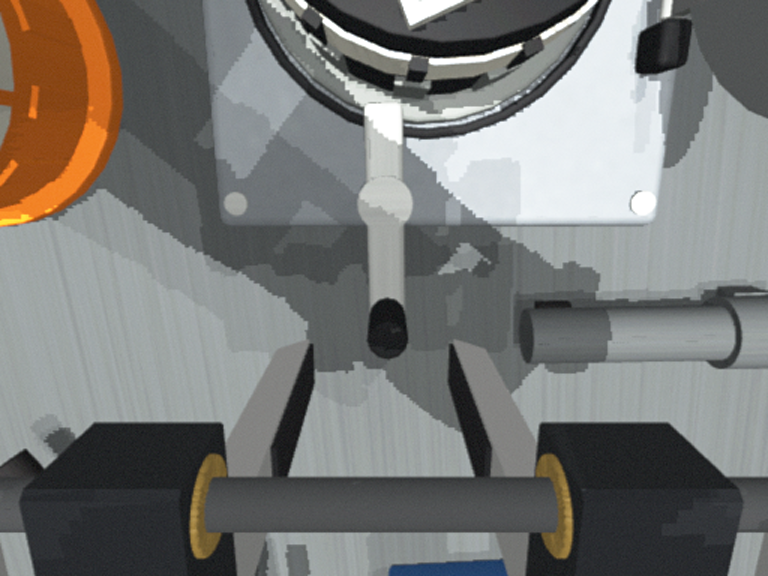

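Run:
```python
from h import *
p=load("w3.pkl"); print("knob",atz(p,np.array([388,340])/1.5,95).round(1),"pivot",atz(p,np.array([386,203])/1.5,58).round(1))
print(proj(p,[488,-393,95])*1.5, proj(p,[486.5,-391,122])*1.5)
s=manip.camera("wrist"); rel([488,-393,90],-.07)
```

```text
knob [ 488.4 -391.6   95. ] pivot [ 491.6 -336.9   58. ]
[387.30036124 343.0524972 ] [383.274039   363.75774771]
at [ 488.6 -392.6  151. ] clk 5.88 F [-0.6 -0.4  0.5] gap 42.8 j [-0.74  0.54  1.37  0.    1.23 -0.66]
shift [ 0.4 61.  -0.5] turn [ 0.  -0.2 -0. ] n rows 1.5
```

```bash
python3 -m jog '[0,30,0,0,0,0,0,60,0,0,0,0,0,60,0,0,0,0,0,60,0,0,0,0]' 28
python3 -m jog '[-0.4,0,6.7,0,-7,0,-1.6,0,13.3,0,-14,0,-3.7,0,19.7,0,-21,0,-6.4,0,25.8,0,-28,0,-9.9,0,31.5,0,-35,0,-14.1,0,36.8,0,-42,0,-18.9,0,41.5,0,-49,0,-24.2,0,45.6,0,-56,0,-30,0,49,0,-63,0,-36.2,0,51.7,0,-70,0]'
python3 - <<'E'
from h import *
p=manip.camera("wrist"); save(p,"w4.png",scale=1.5); keep(p,"w4.pkl"); rel([545,-343,90],1.5)
E
```

```text
clock: 6.22
eef_pos: [488.9, -392.8, 92.1]
eef_rot: [-1.57, -0.001, -1.644]
wrist_force: [0.9, -0.1, 1.1]
finger_gap: 28.0
clock: 7.05
eef_pos: [544.0, -360.9, 94.4]
eef_rot: [-1.572, -0.005, -0.417]
wrist_force: [-0.6, -1.2, -0.4]
finger_gap: 27.9
at [ 544.5 -359.9   94.3] clk 7.1 F [ 0.2  0.4 -0.3] gap 27.7 j [-0.64  0.65  1.33  0.    1.16 -1.8 ]
shift [-6.2  4.3 15.7] turn [  0.1 -19.2   0.3] n rows 2.7
```

View pics/w4.png

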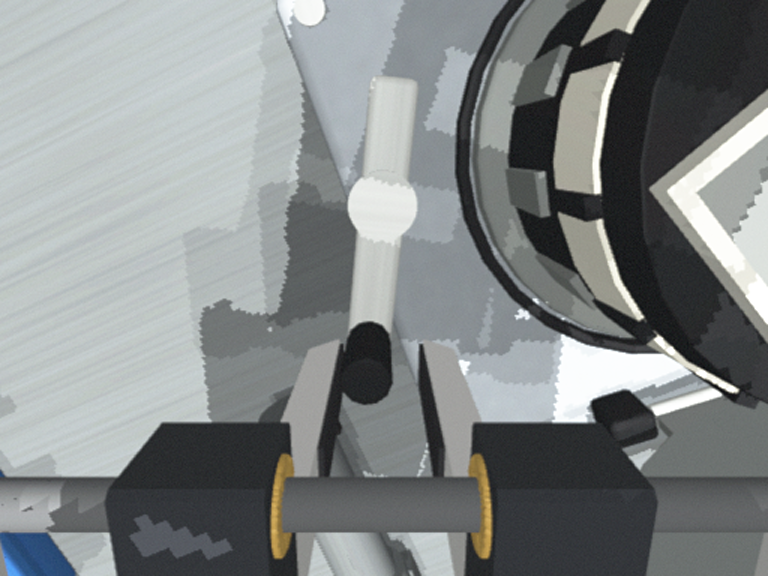

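```bash
python3 -m jog '[-0.4,0,6.7,0,-7,0,-1.6,0,13.3,0,-14,0,-3,0,18,0,-19,0,-3.7,0,19.7,0,-21,0,-3.7,0,19.7,0,-21,0]'
python3 -m jog '[0,0,1,0,-1,0,0,0,2,0,-2,0,0,0,2,0,-2,0]'
python3 - <<'E'
from h import *
p=manip.camera("wrist"); save(p,"w5.png",scale=1.5); keep(p,"w5.pkl"); rel([545,-343,90],1.5)
k=[384,375]
E
```

```text
clock: 7.52
eef_pos: [548.4, -341.2, 93.5]
eef_rot: [-1.573, -0.004, -0.057]
wrist_force: [0.1, -0.7, 0.4]
finger_gap: 28.2
clock: 7.77
eef_pos: [547.9, -339.9, 92.1]
eef_rot: [-1.574, -0.002, -0.022]
wrist_force: [1.1, -4.9, 3.6]
finger_gap: 27.8
at [ 547.9 -339.9   92. ] clk 7.82 F [ 0.6 -4.9  4.7] gap 28.2 j [-0.61  0.64  1.36 -0.    1.14 -2.16]
shift [-2.9  2.  -3.1] turn [0.1 2.8 0.1] n rows 0.4
```

View pics/w5.png

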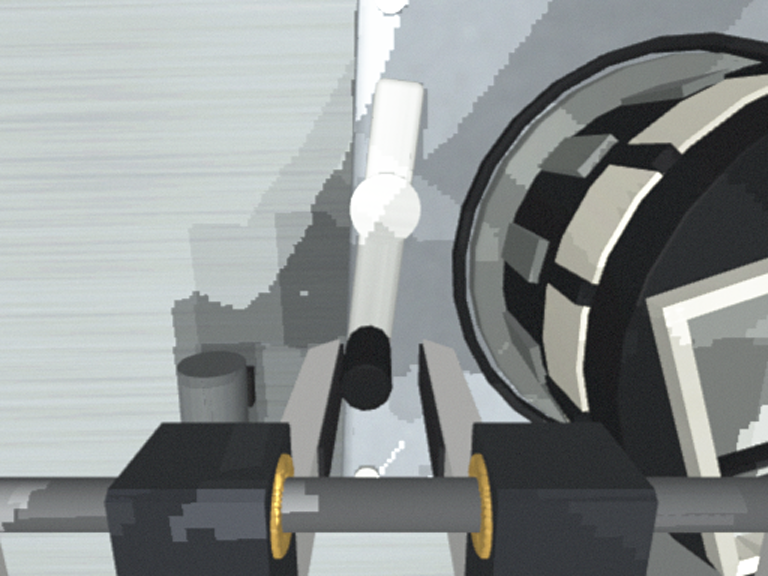

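```bash
python3 -m jog '[0,0,-2,0,2,0,0,-60,-2,0,2,0,0,-110,-2,0,2,0,0,-150,-2,0,2,0,0,-190,-2,0,2,0,0,-230,-2,0,2,0,0,-230,-2,0,2,0]' 70
python3 - <<'E'
from h import *
p=load("w5.pkl"); k=atz(p,np.array([369,386])/1.5,95);pv=atz(p,np.array([386,207])/1.5,58);print(k,pv,"angle rel charger",np.arctan2(k[0]-pv[0],-(k[1]-pv[1]))+0.065)
a=load("w1.pkl");b=load("w2.pkl")
X,r=tri([(a,[297.5,146.5]),(b,[268.4,33.0])]);print("handle",X,r)
# handle bar ends
for u,v in [((375,241),(332,86)),((515,185),(485,18))]:
    X,r=tri([(a,np.array(u)/1.5),(b,np.array(v)/1.5)]);print(X.round(1),r.round(2))
rel([511,-199,300],1.92)
E
```

```text
clock: 8.4
eef_pos: [547.5, -340.8, 326.6]
eef_rot: [-1.574, -0.005, -0.057]
wrist_force: [0.5, -0.1, 1.6]
finger_gap: 69.0
[ 544.60042017 -343.64439661   95.        ] [ 490.14163807 -336.63200229   58.        ] angle rel charger 1.5077358223480068
handle [ 512.24078333 -199.5574523   208.21524837] 1.021032941401421
[ 468.8 -212.7  186.3] 0.24
[ 560.3 -183.5  188.2] 0.71
at [ 547.5 -340.8  326.6] clk 8.4 F [ 0.5 -0.1  1.6] gap 69.0 j [-0.61  0.47  1.06  0.    1.6  -2.13]
shift [-44.7  25.9 139.5] turn [  0.2 -23.3   0.3] n rows 3.6
```

```bash
python3 -m jog '[-45,-3,139,0,-22,0,-45,-3,139,0,-22,0,-45,-3,139,0,-22,0,-45,-3,139,0,-22,0,-45,-3,139,0,-22,0]' 60
python3 - <<'E'
from h import *
p=manip.camera("wrist"); save(p,"w6.png",scale=1.5); keep(p,"w6.pkl"); rel([511,-199,205],1.90)
for n in ["handle","slot","lantern","latch_knob"]:
    L=manip.tip_of(n,p); print(n,[(np.round(x["xy"],1).tolist(),round(x["score"],2)) for x in L[:3]])
E
```

```text
clock: 8.82
eef_pos: [509.6, -196.0, 324.9]
eef_rot: [-1.571, -0.002, 0.331]
wrist_force: [-0.1, -0.1, 0.9]
finger_gap: 60.0
at [ 510.1 -197.8  324.6] clk 8.87 F [0.3 0.1 0.7] gap 60.0 j [-0.44  0.24  1.38  0.    1.53 -2.34]
shift [  0.4 119.6  -1.3] turn [ 0.  -0.   0.1] n rows 2.9
handle [([250.4, 196.1], 0.94)]
slot [([194.8, 181.9], 0.89)]
lantern [([234.2, 160.1], 0.71)]
latch_knob [([123.3, 156.3], 0.78)]
```

View pics/w6.png

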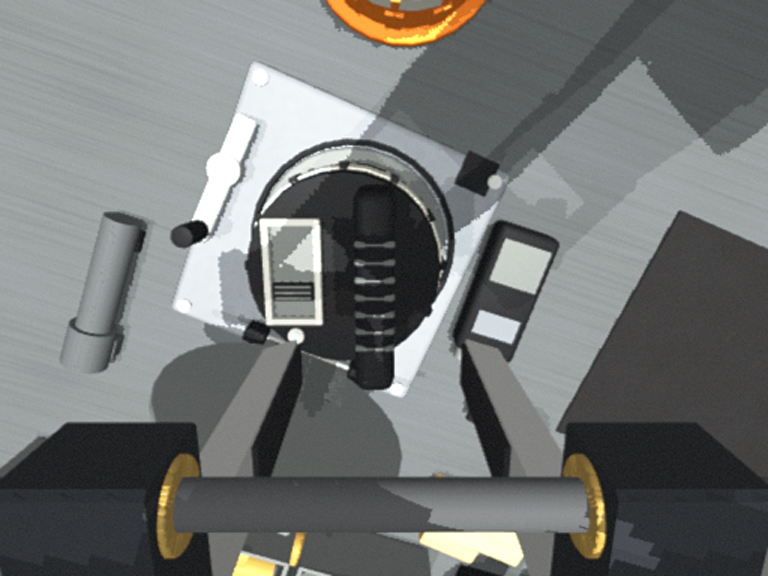

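Run:
```python
from h import *
a=load("w1.pkl");b=load("w2.pkl");c=load("w6.pkl")
X,r=tri([(a,[297.5,146.5]),(b,[268.4,33.0]),(c,[250.4,196.1])]);print("handle",X,r)
print(tri([(b,[268.4,33.0]),(c,[250.4,196.1])]))
print(atz(c,[250.2,197],210))
print("latch",atz(c,np.array([182,236])/1.5,95))
print("slotc", atz(c,np.array([291,271])/1.5,150))
rel([511.5,-198,200],1.90)
```

```text
handle [ 511.91009342 -199.10252911  204.31396581] 1.9361462965708192
(array([ 511.74151683, -198.14001612,  199.60736054]), np.float64(0.15747839714367132))
[ 509.80108118 -198.74743572  210.        ]
latch [ 544.05760572 -343.90807557   95.        ]
slotc [ 528.20534525 -252.43005159  150.        ]
at [ 510.4 -200.3  323. ] clk 9.07 F [-1.1  0.3 -0.7] gap 59.9 j [-0.44  0.24  1.37 -0.    1.53 -2.34]
shift [  1.9 123.    1.8] turn [-0.  -0.2 -0. ] n rows 3.0
```

```bash
python3 -m jog '[0,40,0,0,0,0,0,80,0,0,0,0,1,110,0,0,0,0,1,122,0,0,0,0,1,122,0,0,0,0]'
python3 -m jog '[0,0,0,0,0,0,0,0,0,0,0,0,0,0,0,0,0,0,0,0,0,0,0,0,0,0,0,0,0,0,0,0,0,0,0,0,0,0,0,0,0,0]' 0 20
python3 -m jog '[0,0,0,0,0,0,0,0,0,0,0,0,0,0,0,0,0,0]' 0 55
python3 - <<'E'
from h import *
p=manip.camera("wrist"); save(p,"w7.png",scale=1.5); keep(p,"w7.pkl"); rel([511,-199,205],1.90)
E
```

```text
clock: 9.48
eef_pos: [510.1, -199.5, 197.7]
eef_rot: [-1.567, 0.004, 0.326]
wrist_force: [0.4, 0.6, 0.0]
finger_gap: 59.9
clock: 10.07
eef_pos: [511.4, -199.3, 201.7]
eef_rot: [-1.572, -0.001, 0.328]
wrist_force: [0.7, -1.7, 1.7]
finger_gap: 22.0
clock: 10.32
eef_pos: [511.4, -199.3, 201.7]
eef_rot: [-1.572, -0.001, 0.328]
wrist_force: [0.4, -3.1, 3.4]
finger_gap: 21.5
at [ 511.4 -199.3  201.7] clk 10.37 F [ 0.6 -1.9  4. ] gap 22.0 j [-0.44  0.32  1.56 -0.    1.26 -2.34]
shift [-0.3 -3.3  0.4] turn [ 0.  -0.1  0. ] n rows 0.1
```

View pics/w7.png

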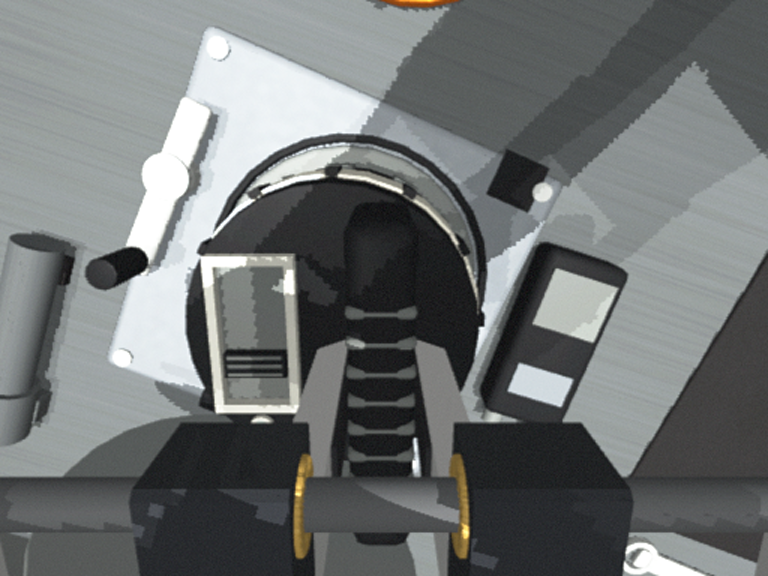

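```bash
python3 -m jog '[0,-2,0,0,0,0,0,-5,0,0,0,0,0,-10,0,0,0,0,0,-15,0,0,0,0,0,-20,0,0,0,0,0,-20,0,0,0,0]'
python3 -m jog '[0,-10,0,0,0,0,0,-20,0,0,0,0,0,-30,0,0,0,0,0,-45,0,0,0,0,0,-60,0,0,0,0,0,-70,0,0,0,0,0,-75,0,0,0,0,0,-75,0,0,0,0]'
python3 - <<'E'
from h import *
p=manip.camera("scene"); save(p,"s8.png",scale=1.5)
p=manip.camera("wrist"); save(p,"w8.png",scale=1.5); keep(p,"w8.pkl"); rel([511,-199,205],1.90)
E
```

```text
clock: 10.87
eef_pos: [511.5, -199.1, 222.5]
eef_rot: [-1.572, -0.001, 0.328]
wrist_force: [-0.1, 0.2, -5.4]
finger_gap: 21.6
clock: 11.53
eef_pos: [511.4, -199.2, 297.6]
eef_rot: [-1.572, -0.001, 0.328]
wrist_force: [0.0, -0.7, -6.2]
finger_gap: 21.3
at [ 511.1 -199.   295.8] clk 11.63 F [ 0.3  0.4 -6.3] gap 21.8 j [-0.44  0.25  1.42 -0.    1.47 -2.34]
shift [-0.  90.8 -0. ] turn [-0.  -0.1 -0. ] n rows 2.2
```

View pics/s8.png

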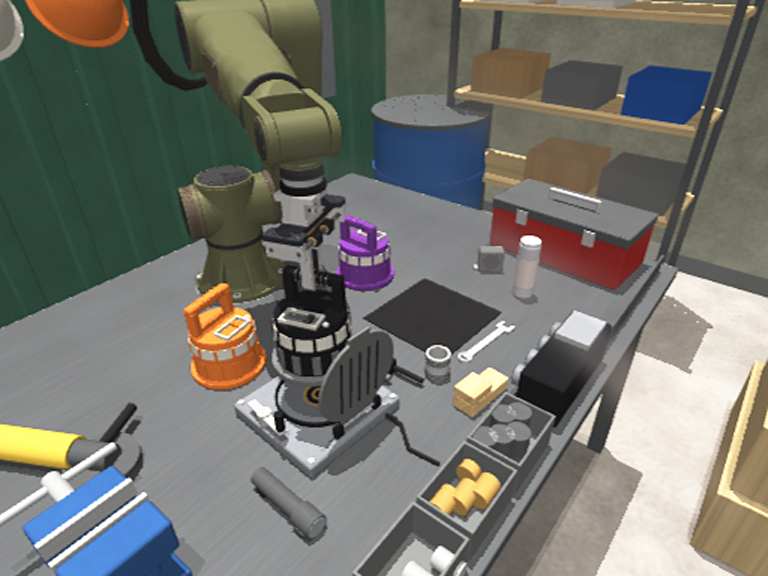

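```bash
python3 -m jog '[2.7,0,7.4,0,0,0,7.4,0,20.7,0,0,0,15.3,0,42.5,0,0,0,24.3,0,67.7,0,0,0,33.8,0,94,0,0,0,44,0,122.5,0,0,0,54,0,150.6,0,0,0,64,0,178.7,0,0,0,74.5,0,207,0,0,0,83,0,230.5,0,0,0]'
python3 -m jog '[8.5,0,23.5,0,0,0,16.3,0,45.2,0,0,0,23.7,0,65.9,0,0,0,30.5,0,84.7,0,0,0,36.3,0,100.7,0,0,0,41,0,113.9,0,0,0,44.7,0,124.2,0,0,0,47.4,0,131.7,0,0,0,49.1,0,136.4,0,0,0,50,0,139.5,0,0,0]'
python3 - <<'E'
from h import *
p=manip.camera("top"); save(p,"t9.png",(150,100,400,290),3)
L=manip.tip_of("lantern",p); print([(np.round(x["xy"],1).tolist(),round(x["score"],2)) for x in L[:4]])
p=manip.camera("wrist"); save(p,"w9.png",scale=1.5); keep(p,"w9.pkl"); rel([518,194,208],1.90)
p=manip.camera("scene"); save(p,"s9.png",(180,90,360,250),4)
E
```

```text
clock: 12.47
eef_pos: [514.7, 49.0, 296.0]
eef_rot: [-1.57, 0.0, 0.329]
wrist_force: [1.3, -0.6, -5.8]
finger_gap: 21.1
clock: 13.3
eef_pos: [517.8, 194.6, 296.1]
eef_rot: [-1.571, 0.0, 0.328]
wrist_force: [-0.5, -0.4, -6.5]
finger_gap: 21.7
[([348.7, 259.7], 0.93), ([213.3, 179.1], 0.56)]
at [518.  193.8 296.2] clk 13.45 F [ 1.  -0.3 -6.6] gap 21.8 j [ 0.29  0.26  1.41 -0.    1.47 -1.61]
shift [ 0.1 88.2  0.2] turn [ 0.  -0.1 -0. ] n rows 2.1
```

View pics/w9.png

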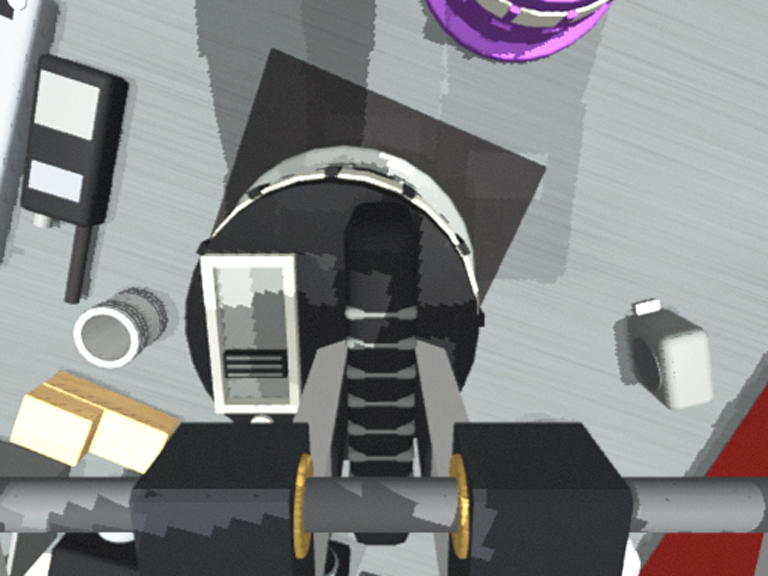

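View pics/s9.png

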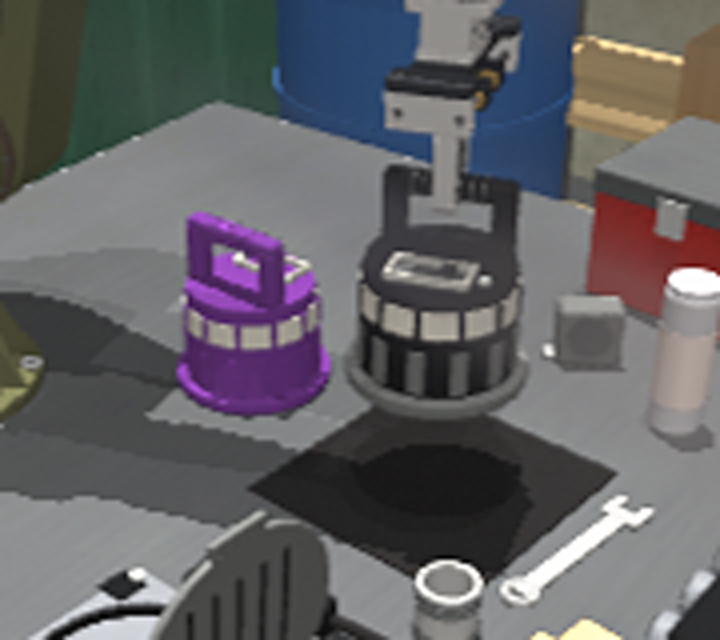

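View pics/t9.png

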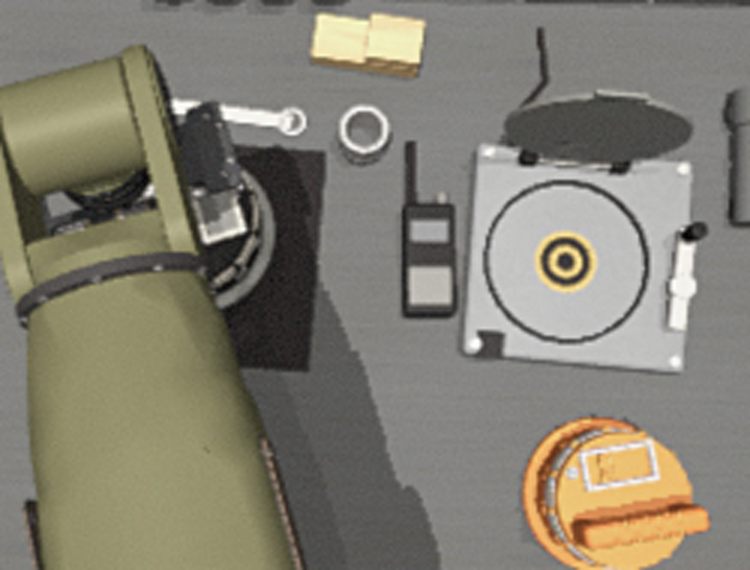

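Run:
```python
from h import *
p=load("w9.pkl"); A=atz(p,np.array([271,48])/1.5,4)[:2];B=atz(p,np.array([545,167])/1.5,4)[:2];print(A,B,np.linalg.norm(A-B))
d=(B-A)/np.linalg.norm(B-A); n=np.array([d[1],-d[0]]); print("centre",(A+B)/2+125*n, "yaw",np.arctan2(n[1],n[0]))
```

```text
[396.18844556  60.2057704 ] [411.18011721 306.80429075] 247.0538007321082
centre [528.45392651 175.9198044 ] yaw -0.060719112510814875
```

```bash
python3 -m jog '[0,10,0,0,0,0,0,30,0,0,0,0,0,52,0,0,0,0,0,74,0,0,0,0,0,92,0,0,0,0,0,104,0,0,0,0,0,110,0,0,0,0,0,114,0,0,0,0,0,114,0,0,0,0,0,114,0,0,0,0]'
python3 -m jog '[0,1,0,0,0,0,0,2,0,0,0,0,0,3,0,0,0,0,0,3,0,0,0,0]'
python3 -m jog '[0,1,0,0,0,0,0,2,0,0,0,0,0,2,0,0,0,0]'
python3 -m jog '[0,0.5,0,0,0,0,0,1,0,0,0,0,0,1,0,0,0,0]'
```

```text
clock: 14.33
eef_pos: [518.2, 194.0, 182.8]
eef_rot: [-1.571, -0.001, 0.328]
wrist_force: [0.4, -0.2, -5.1]
finger_gap: 21.7
clock: 14.67
eef_pos: [517.9, 194.1, 179.3]
eef_rot: [-1.571, -0.0, 0.328]
wrist_force: [0.3, -0.5, -6.3]
finger_gap: 21.7
clock: 14.92
eef_pos: [517.9, 194.1, 177.1]
eef_rot: [-1.571, 0.0, 0.328]
wrist_force: [-0.1, -0.6, -6.2]
finger_gap: 22.1
clock: 15.17
eef_pos: [517.9, 194.0, 176.2]
eef_rot: [-1.571, 0.0, 0.328]
wrist_force: [-0.5, 0.5, -6.8]
finger_gap: 21.1
```

```bash
python3 -m jog '[0,0.5,0,0,0,0,0,1,0,0,0,0,0,1,0,0,0,0]'
python3 -m jog '[0,0.3,0,0,0,0,0,0.6,0,0,0,0,0,0.6,0,0,0,0]'
```

```text
clock: 15.42
eef_pos: [518.0, 194.1, 175.7]
eef_rot: [-1.571, -0.0, 0.328]
wrist_force: [-1.9, -0.4, -0.4]
finger_gap: 21.4
clock: 15.67
eef_pos: [518.1, 194.1, 175.7]
eef_rot: [-1.571, -0.001, 0.328]
wrist_force: [-5.0, -1.4, 6.7]
finger_gap: 21.7
```

```bash
python3 -m jog '[0,-0.4,0,0,0,0,0,-0.5,0,0,0,0]'
python3 -m jog '[0,0,0,0,0,0,0,0,0,0,0,0,0,0,0,0,0,0]' 30 5
python3 -m jog '[0,0,0,0,0,0,0,0,0,0,0,0,0,0,0,0,0,0]' 56
python3 - <<'E'
from h import *
p=manip.camera("wrist"); save(p,"w10.png",scale=1.5); keep(p,"w10.pkl"); rel([518,194,208],1.90)
p=manip.camera("scene"); save(p,"s10.png",(180,90,360,250),4)
E
```

```text
clock: 15.83
eef_pos: [518.0, 194.1, 175.7]
eef_rot: [-1.571, -0.001, 0.328]
wrist_force: [-5.0, -1.7, 3.7]
finger_gap: 21.4
clock: 16.08
eef_pos: [518.2, 194.1, 175.1]
eef_rot: [-1.571, -0.001, 0.328]
wrist_force: [0.2, 0.2, -0.3]
finger_gap: 29.9
clock: 16.33
eef_pos: [518.0, 194.1, 175.1]
eef_rot: [-1.571, 0.0, 0.328]
wrist_force: [0.5, -0.1, 0.5]
finger_gap: 46.5
at [518.  194.1 175.1] clk 16.38 F [ 0.6 -0.1 -0.2] gap 50.5 j [ 0.29  0.35  1.57 -0.    1.21 -1.61]
shift [ -0.  -32.9  -0.1] turn [ 0.  -0.1  0. ] n rows 0.8
```

View pics/w10.png

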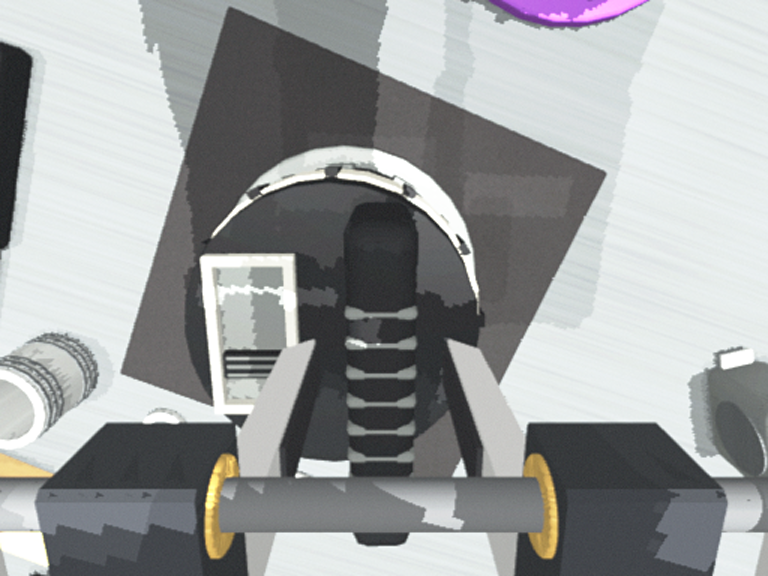

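View pics/s10.png

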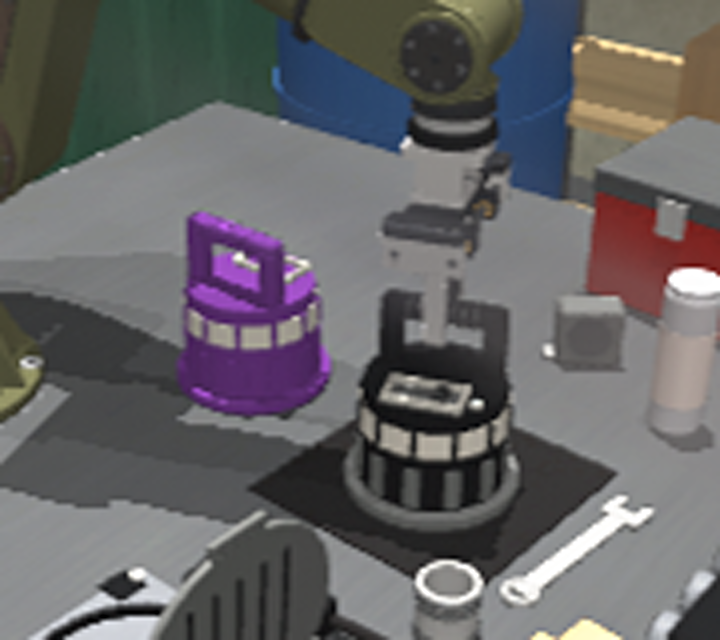

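```bash
python3 -m jog '[0,-15,0,0,0,0,0,-45,0,0,0,0,0,-85,0,0,0,0,0,-120,0,0,0,0,0,-140,0,0,0,0,0,-140,0,0,0,0]'
python3 - <<'E'
from h import *
p=manip.camera("wrist"); save(p,"w11.png",scale=1.5); keep(p,"w11.pkl"); rel([525,137,240],0.328)
for n in ["slot","switch_cap","handle","lantern"]:
    L=manip.tip_of(n,p); print(n,[(np.round(x["xy"],1).tolist(),round(x["score"],2)) for x in L[:3]])
E
```

```text
clock: 16.93
eef_pos: [518.8, 194.3, 320.1]
eef_rot: [-1.571, -0.007, 0.328]
wrist_force: [0.5, -0.7, 0.2]
finger_gap: 55.7
at [518.4 194.2 317.1] clk 16.98 F [ 0.1  0.4 -0.5] gap 56.1 j [ 0.29  0.25  1.37 -0.    1.51 -1.61]
shift [-12.5  77.1 -56.3] turn [-0.2 90.   0.2] n rows 12.6
slot [([202.3, 175.5], 0.7)]
switch_cap [([202.9, 185.4], 0.67)]
handle [([252.9, 188.7], 0.73)]
lantern [([237.2, 158.2], 0.8)]
```

View pics/w11.png

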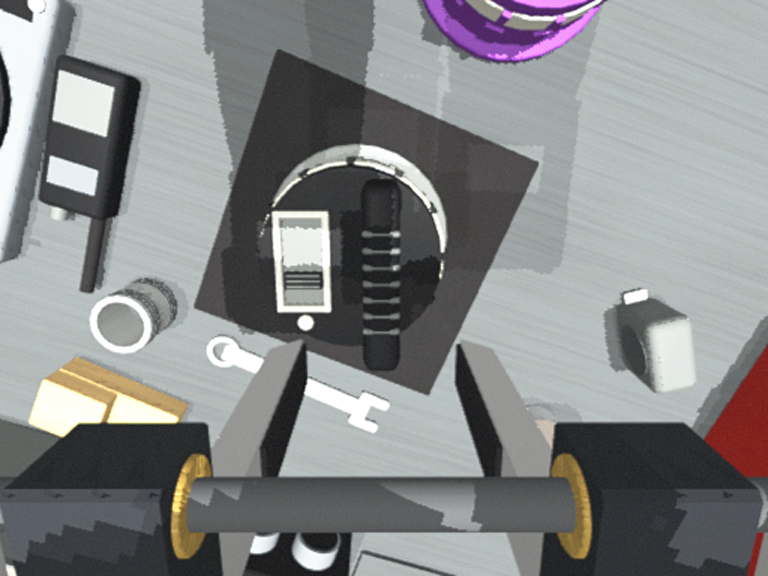

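```bash
python3 -m jog '[-12,10,-56,0,7,0,-12,20,-56,0,14,0,-12,30,-56,0,21,0,-12,40,-56,0,28,0,-12,50,-56,0,35,0,-12,57,-56,0,42,0,-12,57,-56,0,49,0,-12,57,-56,0,56,0,-12,57,-56,0,63,0,-12,57,-56,0,70,0]' 0 10
python3 -m jog '[0,0,0,0,7,0,0,0,0,0,14,0,0,0,0,0,20,0,0,0,0,0,20,0]'
python3 - <<'E'
from h import *
p=manip.camera("wrist"); save(p,"w12.png",scale=1.5); keep(p,"w12.pkl"); rel([525,137,240],0.328)
for n in ["slot","switch_cap","handle","lantern"]:
    L=manip.tip_of(n,p); print(n,[(np.round(x["xy"],1).tolist(),round(x["score"],2)) for x in L[:3]])
E
```

```text
clock: 18.02
eef_pos: [524.3, 137.1, 257.0]
eef_rot: [-1.573, 0.001, -0.9]
wrist_force: [0.6, -0.4, 0.3]
finger_gap: 0.1
clock: 18.35
eef_pos: [524.3, 137.1, 257.1]
eef_rot: [-1.573, 0.0, -1.248]
wrist_force: [0.7, 0.7, 0.5]
finger_gap: 0.4
at [524.4 137.1 257.2] clk 18.4 F [-1.1  1.   0.7] gap 0.5 j [ 0.19  0.26  1.5   0.    1.38 -0.14]
shift [ 0.3 17.2  0.6] turn [ 0.1  0.1 -0. ] n rows 0.4
slot [([270.0, 192.6], 0.8)]
switch_cap [([283.9, 191.5], 0.65)]
handle [([272.1, 131.9], 0.65)]
lantern [([2.7, 364.7], 0.93), ([59.3, 21.1], 0.63), ([264.9, 136.0], 0.59)]
```

View pics/w12.png

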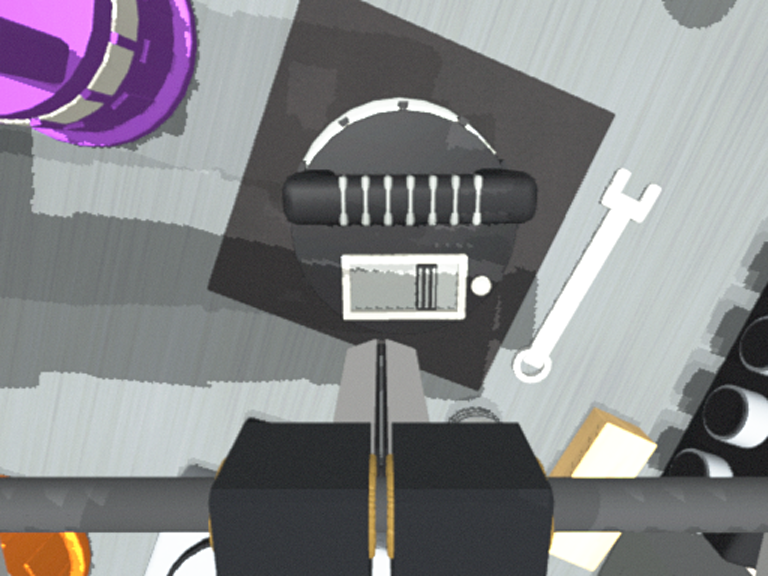

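Run:
```python
from h import *
a=load("w11.pkl");b=load("w12.pkl")
# same physical corners: order (-x,+y),(+x,+y),(+x,-y),(-x,-y)
A=[(328,211),(332,312),(278,313),(273,212)];B=[(342,255),(466,255),(467,320),(343,320)]
P=[]
for u,v in zip(A,B):
    X,r=tri([(a,np.array(u)/1.5),(b,np.array(v)/1.5)]);P.append(X);print(X.round(1),round(float(r),2),atz(b,np.array(v)/1.5,124).round(1))
P=np.array(P);print(P.mean(0))
Q=np.array([atz(b,np.array(v)/1.5,124) for v in B]);c=Q.mean(0);d=Q[1]+Q[2]-Q[0]-Q[3];yaw=np.arctan2(d[1],d[0]);print("c",c,"yaw",yaw)
cap=atz(b,np.array([426.5,286.5])/1.5,123);print("cap",cap, "local x",(cap-c)[:2]@[np.cos(yaw),np.sin(yaw)])
t=c[:2]-12*np.array([np.cos(yaw),np.sin(yaw)]);print(t)
rel([t[0],t[1],200],0.328);rel([t[0],t[1],150],yaw)
```

```text
[495.8 148.4 122. ] 0.17 [495.9 148.7 124. ]
[562.  172.5 131.1] 0.36 [563.8 171.3 124. ]
[577.1 135.7 126.6] 0.79 [578.5 134.6 124. ]
[507.6 113.6 129.8] 0.63 [508.2 111.1 124. ]
[535.60679772 142.54970584 127.40944087]
c [536.62527538 141.42445398 124.        ] yaw 0.3216640833422365
cap [548.73594889 146.18490342 123.        ] local x 12.994520574749265
[525.24074771 137.6307052 ]
at [524.6 137.2 257.9] clk 18.6 F [-0.4 -0.2 -0.1] gap 0.5 j [ 0.19  0.26  1.5  -0.    1.38 -0.14]
shift [-0.2 57.9  0.8] turn [ 0.   0.1 -0. ] n rows 1.4
at [524.6 137.2 257.9] clk 18.6 F [-0.4 -0.2 -0.1] gap 0.5 j [ 0.19  0.26  1.5  -0.    1.38 -0.14]
shift [ -0.2 107.9   0.9] turn [ 0.   0.5 -0. ] n rows 2.6
```

```bash
python3 -m jog '[0,30,0,0,0,0,0,60,0,0,0,0,0,85,0,0,0,0,0,98,0,0,0,0,0,105,0.5,0,0,0,0,105,0.5,0,0,0,0,105,0.5,0,0,0]'
python3 - <<'E'
from h import *
p=manip.camera("wrist"); save(p,"w13.png",scale=1.5); keep(p,"w13.pkl"); rel([525.2,137.6,141.5],0.325)
E
```

```text
clock: 19.18
eef_pos: [525.4, 137.4, 153.8]
eef_rot: [-1.57, -0.0, -1.242]
wrist_force: [-0.1, -0.3, 0.5]
finger_gap: 0.5
at [525.6 137.4 154.2] clk 19.23 F [0.1 0.8 0.7] gap 0.3 j [ 0.19  0.36  1.63 -0.    1.16 -0.14]
shift [-0.3 12.7 -0.3] turn [-0.1  0.2  0. ] n rows 0.3
```

View pics/w13.png

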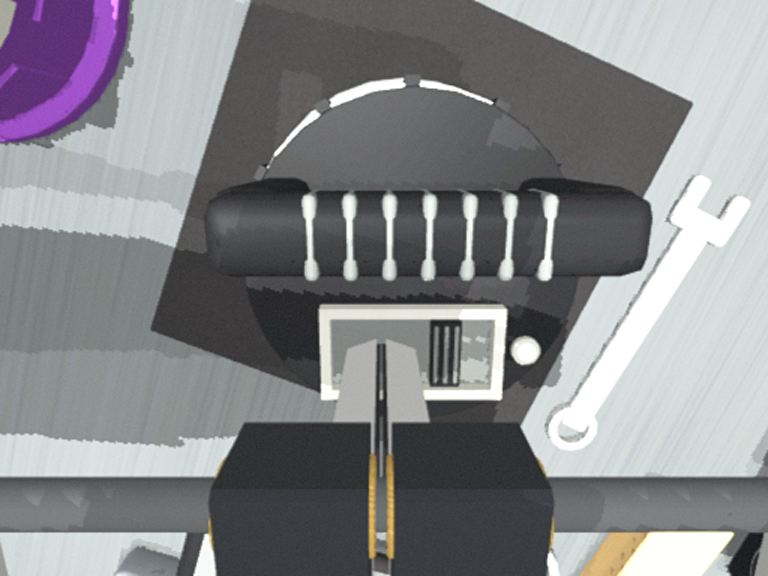

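```bash
python3 -m jog '[0,4,0,0,0,0,0,7,0,0,0,0,0,7,0,0,0,0]'
python3 -m jog '[0,2,0,0,0,0,0,4,0,0,0,0,0,4,0,0,0,0]'
python3 - <<'E'
from h import *
p=manip.camera("wrist"); save(p,"w14.png",(180,180,380,300),4); keep(p,"w14.pkl"); rel([525.2,137.6,141.5],0.325)
E
```

```text
clock: 19.48
eef_pos: [525.0, 137.3, 146.0]
eef_rot: [-1.571, 0.0, -1.243]
wrist_force: [-0.1, -0.6, -0.6]
finger_gap: 0.5
clock: 19.73
eef_pos: [525.0, 137.3, 141.8]
eef_rot: [-1.571, 0.0, -1.243]
wrist_force: [-0.5, 0.1, -0.2]
finger_gap: 0.6
at [525.  137.3 142. ] clk 19.78 F [ 0.5 -0.4 -0.1] gap 0.6 j [ 0.19  0.37  1.64  0.    1.13 -0.14]
shift [-0.2  0.5  0.2] turn [ 0.   0.2 -0. ] n rows 0.0
```

View pics/w14.png

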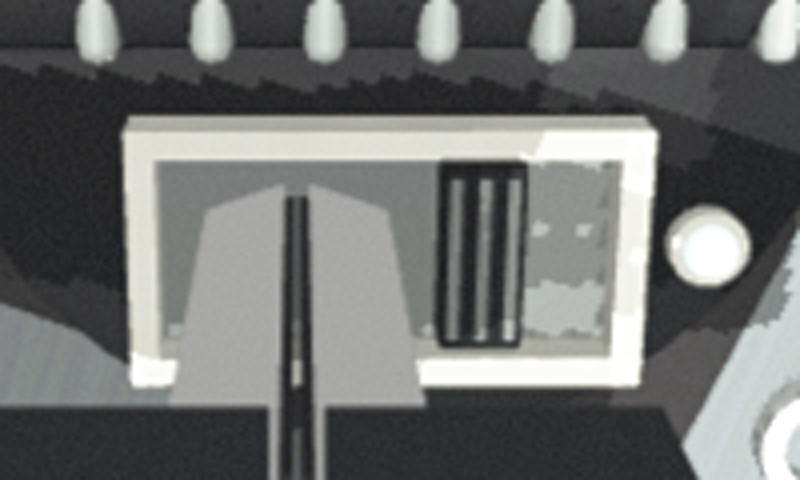

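```bash
python3 -m jog '[0,1,0,0,0,0,0,1,3,0,0,0,0,1,6,0,0,0,0,1,8,0,0,0,0,1,10,0,0,0,0,1,12,0,0,0,0,1,14,0,0,0,0,1,15,0,0,0,0,1,15,0,0,0]'
python3 -m jog '[0,0,1,0,0,0,0,0,2,0,0,0,0,0,2,0,0,0]'
python3 - <<'E'
from h import *
p=manip.camera("wrist"); save(p,"w15.png",(180,180,380,300),4); keep(p,"w15.pkl"); rel([525.2,137.6,141.5],0.325)
E
```

```text
clock: 20.53
eef_pos: [539.4, 142.2, 141.1]
eef_rot: [-1.571, -0.0, -1.243]
wrist_force: [0.2, 0.1, -0.3]
finger_gap: 0.6
clock: 20.78
eef_pos: [541.3, 142.8, 141.2]
eef_rot: [-1.571, -0.0, -1.243]
wrist_force: [-0.9, 0.6, -0.2]
finger_gap: 0.6
at [541.3 142.8 141.2] clk 20.83 F [0.4 0.4 0.2] gap 0.3 j [ 0.19  0.41  1.59  0.    1.15 -0.14]
shift [ -0.2  -0.3 -16.9] turn [-0.   0.2  0. ] n rows 0.4
```

View pics/w15.png

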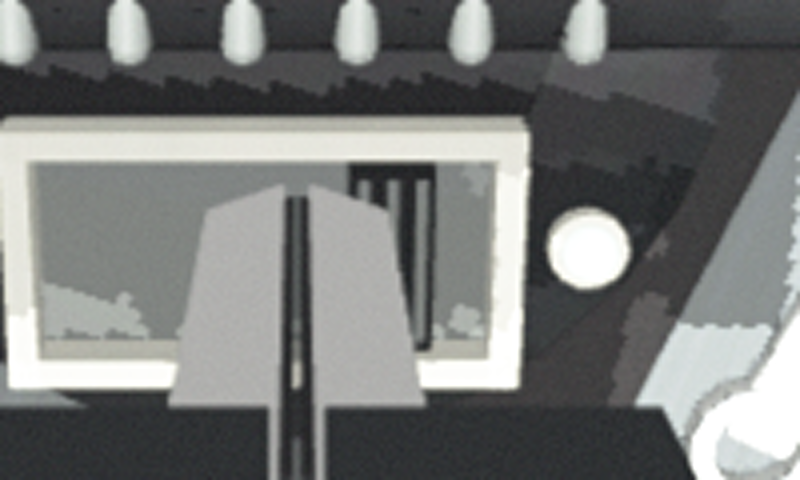

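```bash
python3 -m jog '[0,0,2,0,0,0,0,0,4,0,0,0,0,0,5.5,0,0,0,0,0,5.5,0,0,0]'
python3 -m jog '[0,0,1,0,0,0,0,0,1,0,0,0]'
python3 -m jog '[0,0,0.7,0,0,0,0,0,0.7,0,0,0]'
python3 - <<'E'
from h import *
p=manip.camera("wrist"); save(p,"w16.png",(180,180,380,300),4); keep(p,"w16.pkl"); rel([525.2,137.6,141.5],0.325)
E
```

```text
clock: 21.17
eef_pos: [546.7, 144.7, 141.2]
eef_rot: [-1.571, -0.0, -1.243]
wrist_force: [-0.6, -0.3, 0.5]
finger_gap: 0.6
clock: 21.33
eef_pos: [547.5, 145.0, 141.2]
eef_rot: [-1.571, 0.0, -1.243]
wrist_force: [-1.0, -0.4, 0.5]
finger_gap: 0.4
clock: 21.5
eef_pos: [548.1, 145.1, 141.2]
eef_rot: [-1.571, -0.0, -1.243]
wrist_force: [0.2, -0.2, -0.1]
finger_gap: 0.8
at [548.1 145.2 141.2] clk 21.55 F [-0.5 -0.1  0.3] gap 0.4 j [ 0.19  0.42  1.57  0.    1.15 -0.13]
shift [ -0.2  -0.3 -24.1] turn [-0.   0.2 -0. ] n rows 0.6
```

View pics/w16.png

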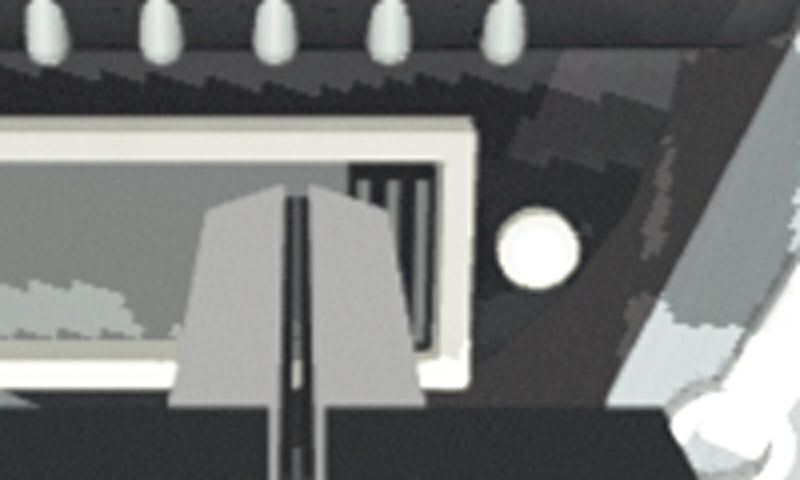

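```bash
python3 -m jog '[0,0,0.4,0,0,0,0,0,0.4,0,0,0]'
python3 -m jog '[0,0,0.4,0,0,0,0,0,0.4,0,0,0]'
python3 - <<'E'
from h import *
p=manip.camera("wrist"); save(p,"w17.png",(180,180,380,300),4); keep(p,"w17.pkl"); rel([525.2,137.6,141.5],0.325)
E
```

```text
clock: 21.72
eef_pos: [548.2, 145.2, 141.1]
eef_rot: [-1.571, 0.0, -1.243]
wrist_force: [-2.2, -0.6, 0.7]
finger_gap: 0.3
clock: 21.88
eef_pos: [548.7, 145.3, 141.1]
eef_rot: [-1.571, -0.0, -1.243]
wrist_force: [-3.4, -1.0, 0.4]
finger_gap: 0.2
at [548.7 145.3 141.1] clk 21.93 F [-2.5 -1.9 -0.3] gap 0.6 j [ 0.19  0.42  1.57 -0.    1.15 -0.13]
shift [ -0.3  -0.4 -24.7] turn [0.  0.2 0. ] n rows 0.6
```

View pics/w17.png

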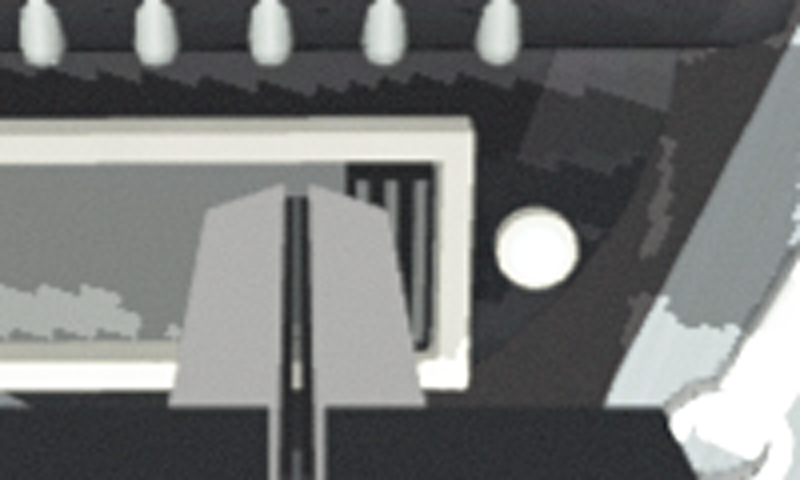

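```bash
python3 -m jog '[0,0,0.3,0,0,0,0,0,0.3,0,0,0]'
python3 -m jog '[0,0,-3,0,0,0,0,0,-5,0,0,0,0,-20,-5,0,0,0,0,-55,-5,0,0,0,0,-90,-5,0,0,0,0,-115,-5,0,0,0,0,-120,-5,0,0,0,0,-120,-5,0,0,0]'
python3 - <<'E'
from h import *
p=manip.camera("wrist"); save(p,"w18.png",(150,90,400,270),3); keep(p,"w18.pkl"); rel([525.2,137.6,141.5],0.325)
B=None
print([(np.round(x["xy"],1).tolist(),round(x["score"],2)) for x in manip.tip_of("switch_cap",p)],[(np.round(x["xy"],1).tolist(),round(x["score"],2)) for x in manip.tip_of("slot",p)])
E
```

```text
clock: 22.1
eef_pos: [549.1, 145.4, 141.1]
eef_rot: [-1.571, -0.0, -1.243]
wrist_force: [-1.5, -2.1, 1.1]
finger_gap: 0.5
clock: 22.77
eef_pos: [544.8, 144.0, 262.9]
eef_rot: [-1.567, -0.0, -1.243]
wrist_force: [0.5, 0.3, 0.3]
finger_gap: 0.6
at [544.3 143.9 261. ] clk 22.82 F [ 0.1  0.2 -1.6] gap 0.8 j [ 0.19  0.31  1.44  0.    1.4  -0.13]
shift [ -0.2 119.5 -20.2] turn [-0.   0.2  0. ] n rows 2.9
[([273.7, 189.5], 0.92), ([242.8, 132.9], 0.61)] [([245.1, 189.2], 0.7)]
```

View pics/w18.png

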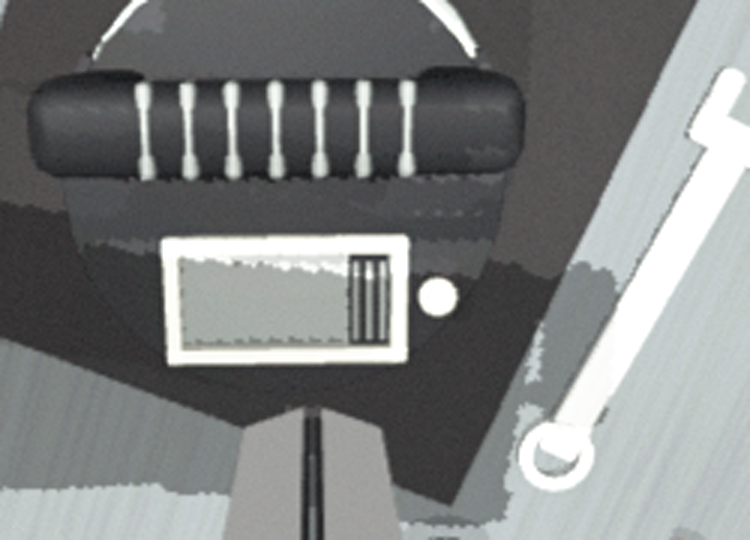

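Run:
```python
from h import *
p=load("w18.pkl"); save(p,"w18z.png",(195,160,300,220),7.5)
b=load("w12.pkl"); save(b,"w12z.png",(220,160,325,220),7.5)
```

```text
(no output)
```

View pics/w18z.png

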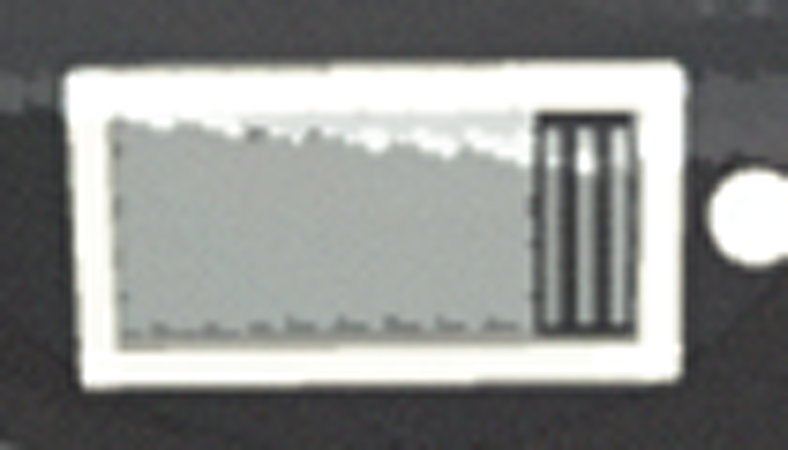

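View pics/w12z.png

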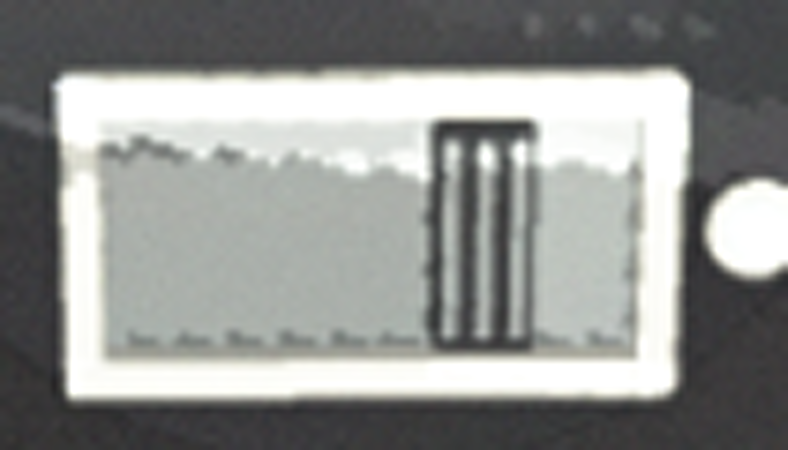

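Run:
```python
from h import *
a=load("w1.pkl");b=load("w2.pkl");c=load("w6.pkl")
print(tri([(a,[459.6,178.7]),(b,[447.8,50.8])]))
print("tab",tri([(a,np.array([693,262])/1.5),(b,np.array([676,73])/1.5)]))
for u,v in [((553,160),(534,43)),((543,270),(525,167))]: print("hinge knuckle",tri([(a,np.array(u)/1.5),(b,np.array(v)/1.5)]))
rel([695,-233,330],0.33)
```

```text
(array([ 637.48856211, -229.18461075,  249.26329414]), np.float64(0.749576798856541))
tab (array([ 642.34934363, -227.38528093,  243.92972712]), np.float64(0.7475531188945982))
hinge knuckle (array([ 628.92475299, -175.68161657,   48.2006297 ]), np.float64(0.3864954990254156))
hinge knuckle (array([ 622.36141892, -276.41338214,   43.38051293]), np.float64(0.344823164203278))
at [543.9 143.8 259.6] clk 22.92 F [0.4 0.3 0.1] gap 0.6 j [ 0.19  0.31  1.44  0.    1.4  -0.13]
shift [405.4 -70.6  21.6] turn [ 0.1 -0.1 -0. ] n rows 9.9
```

```bash
python3 -m jog '[20,-20,2,0,0,0,50,-45,3,0,0,0,90,-70,5,0,0,0,130,-70,7,0,0,0,170,-70,9,0,0,0,210,-70,11,0,0,0,250,-70,13,0,0,0,290,-70,15,0,0,0,330,-70,18,0,0,0,370,-70,20,0,0,0]'
python3 -m jog '[25,0,2,0,0,0,35,0,2,0,0,0,35,0,2,0,0,0,35,0,2,0,0,0]'
python3 - <<'E'
from h import *
p=manip.camera("wrist"); save(p,"w19.png",scale=1.5); keep(p,"w19.pkl"); rel([690,-233,225],0.33)
p=manip.camera("scene"); save(p,"s19.png",scale=1.5)
E
```

```text
clock: 23.75
eef_pos: [682.7, -201.9, 329.2]
eef_rot: [-1.573, 0.002, -1.243]
wrist_force: [0.1, 0.8, 0.4]
finger_gap: 0.5
clock: 24.08
eef_pos: [695.6, -232.5, 329.1]
eef_rot: [-1.573, 0.002, -1.243]
wrist_force: [-0.7, 1.2, 0.2]
finger_gap: 0.6
at [ 695.6 -231.7  330. ] clk 24.13 F [-0.7 -0.1 -0.1] gap 0.4 j [-0.37  0.74  0.64  0.    1.76 -0.7 ]
shift [ -0.4 105.   -5.6] turn [ 0.1 -0.1 -0.1] n rows 2.5
```

View pics/w19.png

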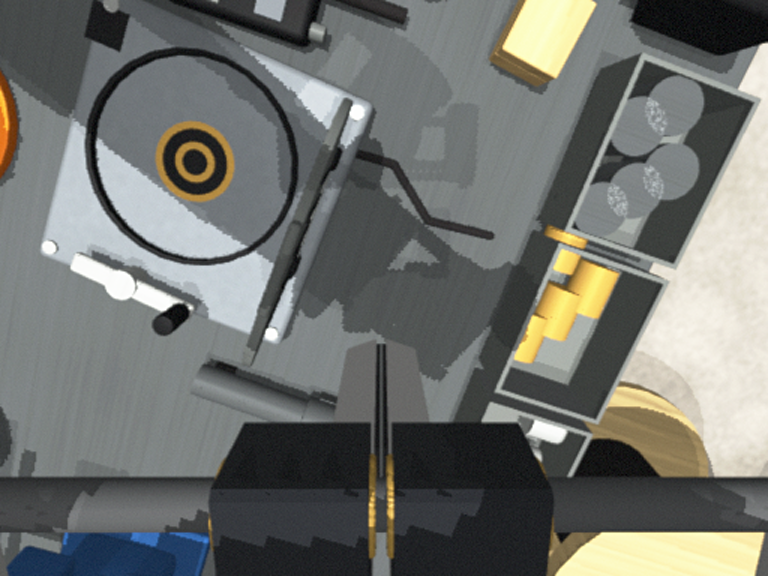

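View pics/s19.png

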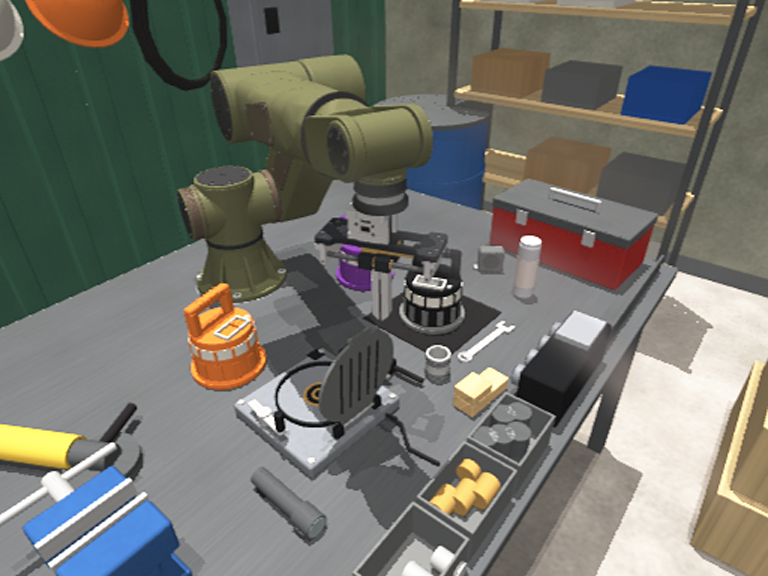

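```bash
python3 -m jog '[0,30,0,0,0,0,0,65,0,0,0,0,0,95,0,0,0,0,0,105,0,0,0,0,0,105,0,0,0,0]'
python3 -m jog '[-4,0,-9.2,0,0,0,-9.8,0,-23,0,0,0,-15.6,0,-37,0,0,0,-21.5,0,-50.8,0,0,0,-27.3,0,-64.6,0,0,0,-33,0,-78.5,0,0,0,-39,0,-92.3,0,0,0,-44.9,0,-106,0,0,0,-50,0,-118,0,0,0]'
python3 - <<'E'
from h import *
p=manip.camera("wrist"); save(p,"w20.png",scale=1.5); keep(p,"w20.pkl"); rel([690,-233,225],0.33)
p=manip.camera("scene"); save(p,"s20.png",scale=1.5)
E
```

```text
clock: 24.6
eef_pos: [694.9, -231.2, 224.0]
eef_rot: [-1.574, 0.003, -1.242]
wrist_force: [-0.2, -0.0, -0.4]
finger_gap: 0.6
clock: 25.35
eef_pos: [567.7, -222.9, 229.3]
eef_rot: [-1.568, -0.003, -1.242]
wrist_force: [0.8, 0.3, 0.6]
finger_gap: 0.3
at [ 566.4 -223.   229.5] clk 25.4 F [-2.5 -0.3  0.7] gap 0.5 j [-0.44  0.43  1.34 -0.    1.37 -0.76]
shift [ 49.3   5.  113.7] turn [-0.2 -0.1  0.2] n rows 3.0
```

View pics/w20.png

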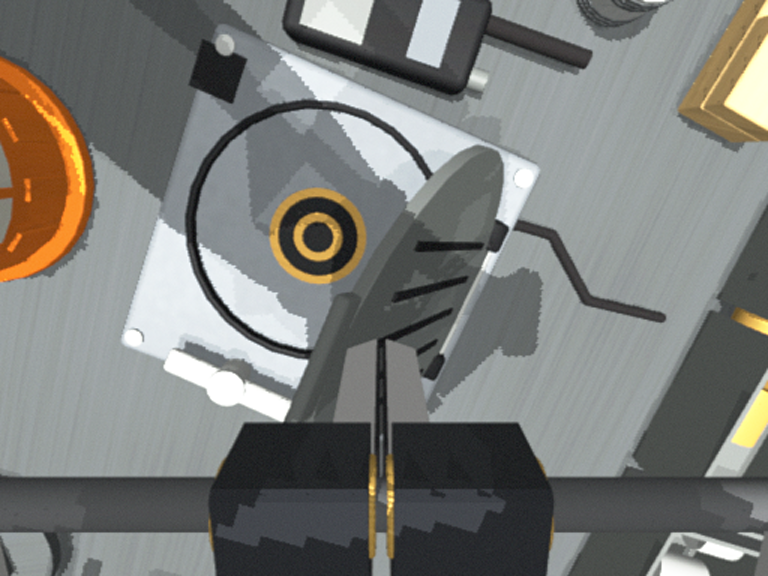

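View pics/s20.png

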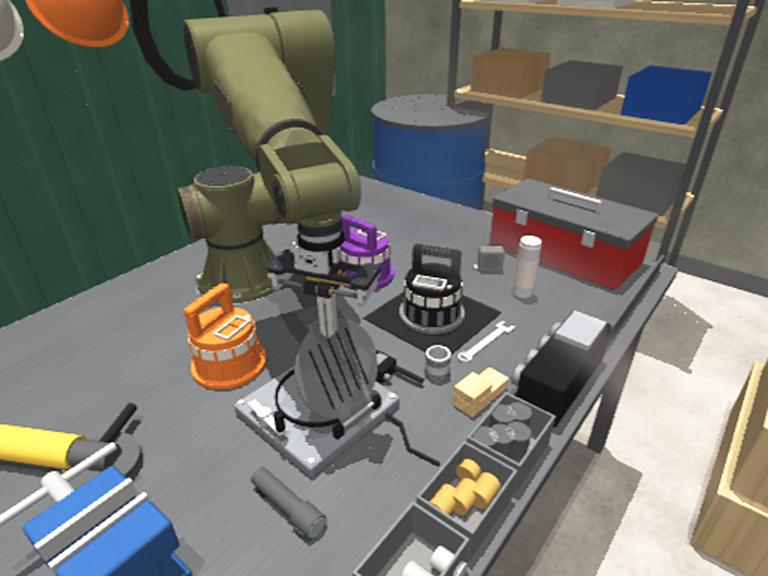

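```bash
python3 -m jog '[-5,0,-13,0,0,0,-11,0,-27,0,0,0,-17,0,-40,0,0,0,-23,0,-55,0,0,0,-23,0,-55,0,0,0]'
python3 -m jog '[0,-30,0,0,0,0,0,-60,0,0,0,0,0,-90,0,0,0,0,0,-90,0,0,0,0,0,-90,0,0,0,0,0,-90,0,0,0,0,0,-90,0,0,0,0,0,-90,0,0,0,0,0,-90,0,0,0,0,0,-90,0,0,0,0]'
python3 - <<'E'
from h import *
p=manip.camera("scene"); save(p,"s21.png",scale=1.5);rel([690,-233,225],0.33)
E
```

```text
clock: 25.87
eef_pos: [507.9, -219.1, 228.2]
eef_rot: [-1.569, -0.002, -1.243]
wrist_force: [1.4, -0.3, 1.2]
finger_gap: 0.4
clock: 26.7
eef_pos: [508.3, -219.0, 315.8]
eef_rot: [-1.571, 0.001, -1.243]
wrist_force: [-0.3, -0.3, -0.7]
finger_gap: 0.5
at [ 508.3 -219.   315.9] clk 26.75 F [ 0.2 -0.4  0.3] gap 0.6 j [-0.47  0.26  1.37  0.    1.51 -0.8 ]
shift [ 71.8  90.8 167.6] turn [ 0.  -0.1 -0. ] n rows 4.9
```

View pics/s21.png

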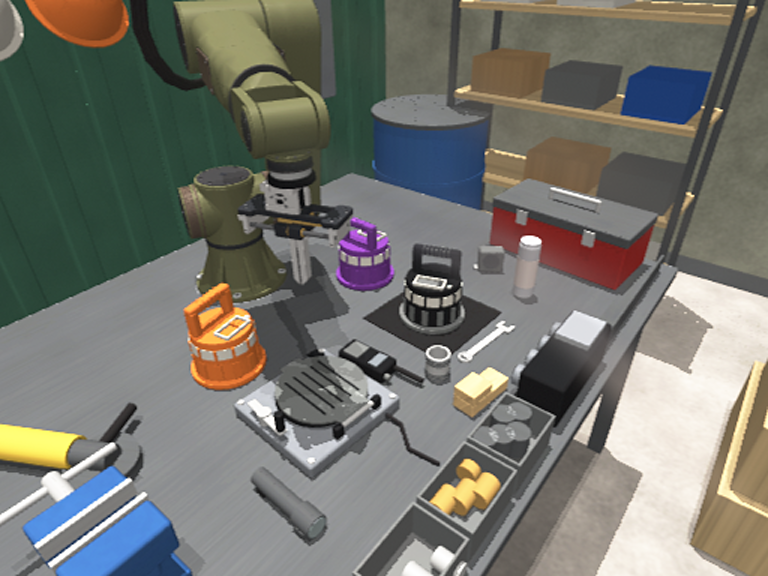

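```bash
python3 -m jog '[-20,0,-40,0,0,0,-20,0,-60,0,0,0,-20,0,-60,0,0,0,-20,0,-60,0,0,0,-20,0,-60,0,0,0,-20,0,-60,0,0,0,-20,0,-60,0,0,0,-20,0,-60,0,0,0,-20,0,-60,0,0,0,-20,0,-60,0,0,0]'
python3 - <<'E'
from h import *
p=manip.camera("scene"); save(p,"s22.png",(140,140,360,310),3.5)
p=manip.camera("wrist"); save(p,"w22.png",scale=1.5);keep(p,"w22.pkl")
p=manip.camera("top"); save(p,"t22.png",(90,80,420,300),2.4);rel([690,-233,225],0.33)
E
```

```text
clock: 27.58
eef_pos: [445.2, -219.4, 316.0]
eef_rot: [-1.571, 0.0, -1.243]
wrist_force: [-0.0, -0.6, 0.1]
finger_gap: 0.5
at [ 445.1 -219.4  316.1] clk 27.73 F [ 1.3 -1.  -0.3] gap 0.6 j [-0.53  0.12  1.53  0.    1.49 -0.86]
shift [ 91.7  91.1 227.5] turn [ 0.  -0.1 -0. ] n rows 6.3
```

View pics/s22.png

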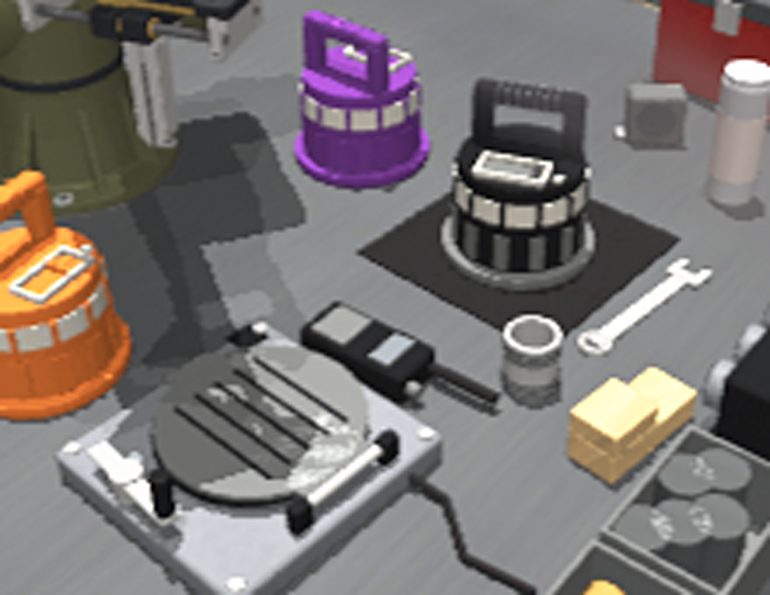

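View pics/w22.png

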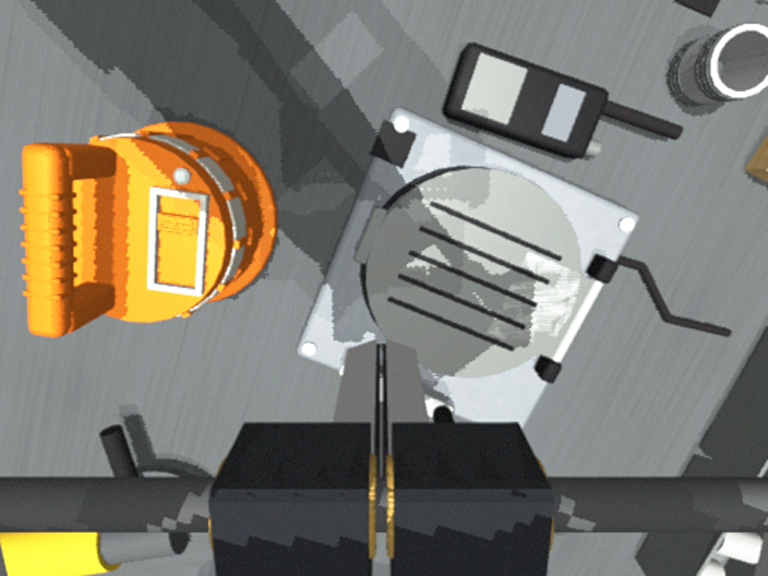

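View pics/t22.png

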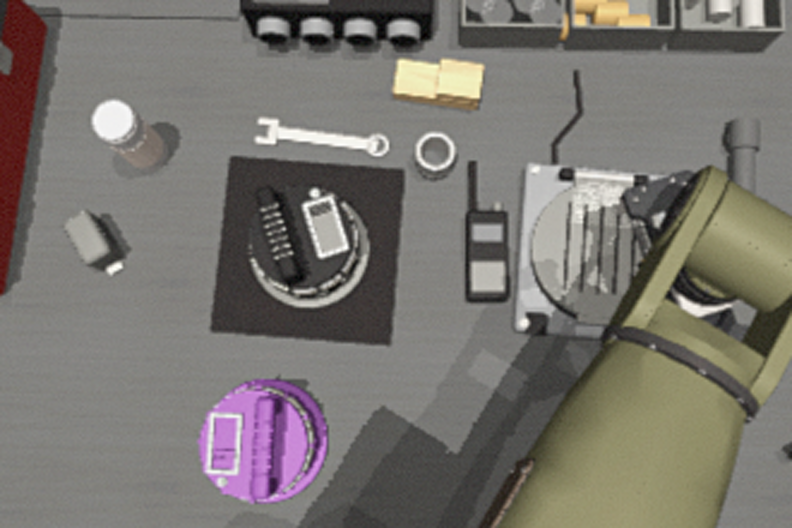

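```bash
python3 -m jog '[-150,0,-20,0,0,0,-150,0,-20,0,0,0,-150,0,-20,0,0,0,-150,0,-20,0,0,0,-150,0,-20,0,0,0,-150,0,-20,0,0,0]'
python3 - <<'E'
from h import *
w=load("w22.pkl"); p=manip.camera("wrist"); save(p,"w23.png",scale=1.5);keep(p,"w23.pkl")
t=manip.camera("top"); s=manip.camera("scene"); save(s,"s23.png",(140,140,360,310),3.5)
a=cv2.imread("pics/s22.png").astype(int);b=cv2.imread("pics/s23.png").astype(int)
d=np.abs(a-b).max(2)[300:,:400]; print("scene diff in charger area",d.mean(),(d>40).mean())
for n in ["cover_edge","cover_hinge","latch_knob","slot","switch_cap","lantern"]:
    for nm,q in (("w",p),("t",t),("s",s)):
        print(n,nm,[(np.round(x["xy"],1).tolist(),round(x["score"],2)) for x in manip.tip_of(n,q)[:3]])
save(t,"t23.png",scale=1.5)
i=cv2.imread("pics/top0.png");j=cv2.imread("pics/t23.png");d=np.abs(i.astype(int)-j).max(2);cv2.imwrite("pics/tdiff.png",np.hstack([cv2.resize(np.uint8(np.clip(d*2,0,255)),None,fx=.7,fy=.7)]))
E
```

```text
clock: 28.23
eef_pos: [377.7, -83.3, 316.7]
eef_rot: [-1.57, -0.001, -1.241]
wrist_force: [0.0, -1.3, -0.3]
finger_gap: 0.8
scene diff in charger area 16.23212711864407 0.1886949152542373
cover_edge w []
cover_edge t [([336.7, 216.3], 0.86)]
cover_edge s [([192.4, 246.0], 0.6)]
cover_hinge w [([385.4, 315.7], 0.92)]
cover_hinge t [([341.5, 153.8], 0.64), ([376.3, 190.9], 0.3)]
cover_hinge s [([236.8, 272.7], 0.56), ([284.7, 189.6], 0.35)]
latch_knob w []
latch_knob t [([381.4, 173.8], 0.66), ([202.9, 176.7], 0.38), ([336.8, 186.5], 0.23)]
latch_knob s [([185.8, 273.1], 0.84), ([193.7, 243.8], 0.46), ([349.8, 193.6], 0.44)]
slot w [([492.2, 12.7], 0.89), ([149.1, 284.8], 0.88)]
slot t [([357.4, 258.1], 0.92), ([186.2, 264.6], 0.81), ([225.3, 175.9], 0.72)]
slot s [([288.6, 188.3], 0.71), ([150.9, 220.1], 0.7), ([245.9, 156.4], 0.68)]
switch_cap w [([151.2, 281.6], 0.6)]
switch_cap t [([185.0, 270.8], 0.6), ([226.9, 133.1], 0.59), ([224.6, 165.4], 0.58)]
switch_cap s [([291.6, 167.9], 0.54), ([153.6, 212.9], 0.49), ([328.3, 179.2], 0.36)]
lantern w [([435.7, 1.8], 0.85), ([146.4, 244.3], 0.59)]
lantern t [([216.5, 185.3], 0.85), ([349.4, 260.8], 0.75), ([201.0, 263.8], 0.71)]
lantern s [([154.7, 242.6], 0.91), ([285.8, 210.5], 0.73), ([243.8, 182.9], 0.7)]
```

View pics/w23.png

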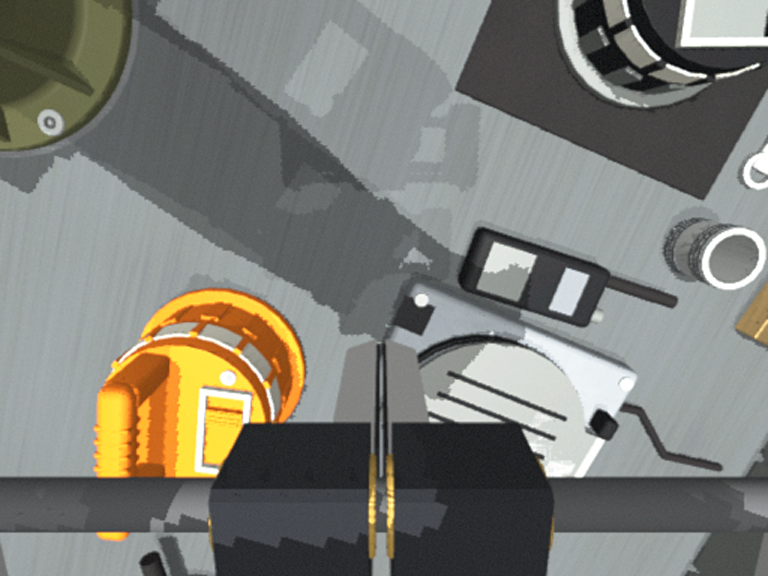

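View pics/tdiff.png

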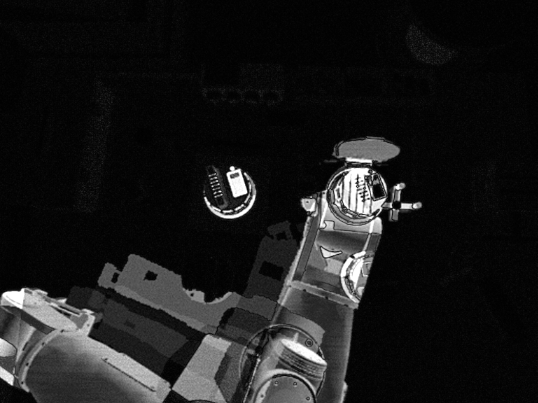

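View pics/t23.png

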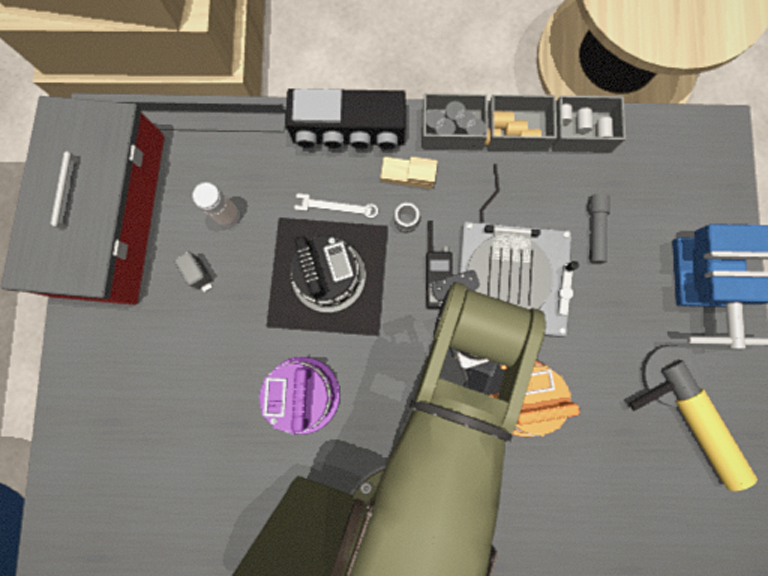

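Run:
```python
from h import *
t=manip.camera("top"); s=manip.camera("scene")
th=-.068;e=np.array([np.cos(th),np.sin(th)]);n=np.array([-e[1],e[0]]);o=np.array([518,-219.5])
for a in (0,.1,.2):
    r=lambda d,y:np.r_[o+e*(108-d*np.cos(a))+n*y,48+d*np.sin(a)]
    print(a,"edge s,t",proj(s,r(200,0)).round(1),proj(t,r(200,0)).round(1))
def draw(a):
    im=cv2.cvtColor(s["img"],cv2.COLOR_RGB2BGR); im=cv2.resize(im[215:295,150:270],None,fx=6,fy=6,interpolation=cv2.INTER_CUBIC)
    for a,c in ((0,(0,0,255)),(.12,(255,0,0))):
        pts=[]
        for ph in np.linspace(0,2*np.pi,80):
            d=100+92*np.cos(ph);y=92*np.sin(ph)
            X=np.r_[o+e*(108-d*np.cos(a)-3*np.sin(a))+n*y,48+d*np.sin(a)+3*np.cos(a)]
            u=proj(s,X);pts.append((u-[150,215]+.5)*6)
        cv2.polylines(im,[np.int32(pts)],True,c,1)
    cv2.imwrite("pics/cov.png",im)
draw(0)
```

```text
0 edge s,t [192.5 243.8] [337.5 214.6]
0.1 edge s,t [192.  239.1] [338.8 213.7]
0.2 edge s,t [191.9 234.6] [340.2 212.2]
```

View pics/cov.png

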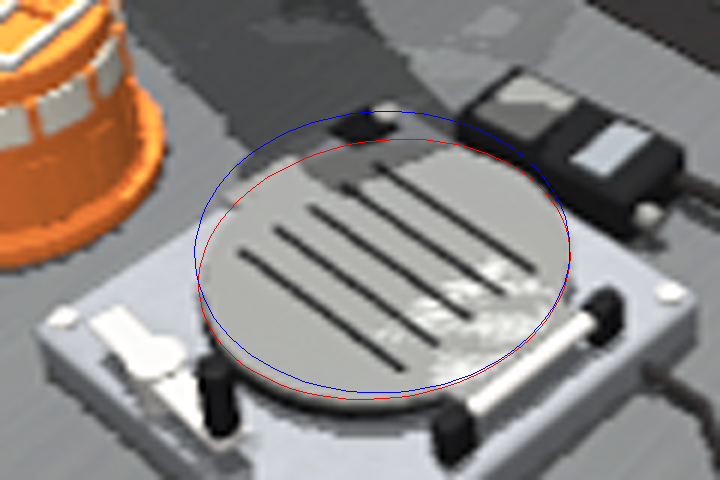

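Run:
```python
from h import *
t=manip.camera("top"); print("knob",atz(t,[381.4,173.8],95).round(1)); s=manip.read_state(); print(s["clock"],s["wrist_force"].round(1) if hasattr(s["wrist_force"],"round") else s["wrist_force"])
print(manip.sign_off())
```

```text
knob [ 551.5 -341.4   95. ]
29.4333 [ 0.   0.3 -0.3]
the job is handed in; nothing more can be done
None
```

The job is done and handed in at 29.4 s on the robot's clock, inside the 72 s limit.

**What I did:**
- **Latch:** I swung it to its stop. The stop pushed back with about 5 N, and the angle measured about 1.51 rad.
- **Lantern:** I lifted the black one straight out by its handle, kept it upright, and set it down near the mat's centre. It came down with a peak of about 7 N net upward at contact. Then I let go.
- **Switch:** I pushed it along the slot towards the lens.
- **Dust cover:** It had stood open over the charger. I tipped it forward from behind and it fell shut by its own weight.

**Last checks:**
- **Switch position:** In the enlarged picture the cap sits against the lens end of the slot. The push force held at about 2.5–3.5 N over the last millimetre, with no sharp rise at the stop, so the picture is the stronger evidence.
- **Cover position:** Its outline in the scene camera matches the level, closed disc.
- **Other things on the bench:** Comparing the top views before and after, only the lantern, cover, latch, arm and shadows had changed. The arm hid the orange lantern from above, but it looked unmoved in the wrist camera.
- **Robot clear:** The fingertips were about 290 mm up, touching nothing.

**One disagreement:** the last top-view estimate of the latch knob was about 8 mm from the wrist-camera one (551 against 544 mm in x). I put this down to the network's error, because the pictures show the latch still fully open.

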